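# Pile the bottle-rest pads and hold the sprung rinse-box lid at its pointer

### The job

Make up the pile of bottle pads for the rinse box: lay the two loose black pads on the one that lies on the white board, all three squarely over one another with edges flush, and let go of them. Then lift the rinse box's spring-closed lid, the one with the bar handle, until the lid is in line with the pointer arm at its side, and finish while still holding it there with the gripper, ready for the pile to be loaded. Do not shift the pointer or disturb anything else on the bench.

Things in the scene. Friction and masses are not known exactly. Their poses are not given: they have to be found in the camera images.
- board: thin white board fixed to the bench, 150 mm (its x) by 100 mm (its y) by 4 mm thick; origin at the centre of its underside, on the bench. The pile is made here.
- pad_a_mid (a point): Bottom pad of the pile, already lying on the white board: a flat rigid black plastic pad, 110 mm (its x) by 56 mm (its y) by 16 mm thick, about 0.12 kg, with a flush steel screw in the middle; the point is its centre, 8 mm above its underside; z is up. All three pads are alike. 
- pad_b_mid (a point): Loose pad on the bench: a flat rigid black plastic pad, 110 mm (its x) by 56 mm (its y) by 16 mm thick, about 0.12 kg, with a flush steel screw in the middle; the point is its centre, 8 mm above its underside; z is up. All three pads are alike. 
- pad_c_mid (a point): Loose pad on the bench: a flat rigid black plastic pad, 110 mm (its x) by 56 mm (its y) by 16 mm thick, about 0.12 kg, with a flush steel screw in the middle; the point is its centre, 8 mm above its underside; z is up. All three pads are alike. 
- lid_hinge (a point): Middle of the lid's hinge line, along the far top edge of the fixed metal rinse box, 100 mm above the bench. Does not move with the lid; its axes are the box's: x from the box's front (handle side, near the robot) to its back, y along the hinge line, z up. The box is 170 mm (x) by 240 mm (y) by 100 mm tall; the hinge line is its back top edge.
- lid_bar (a point): Middle of the round black bar handle on the lid (bar 14 mm thick, 110 mm long along y, on a 4 mm radius post 49 mm either side of its middle). In the lid's frame (at the hinge, x to the back along the lid, z away from the lid's face) it lies 145 mm to the front of the hinge and 46 mm up; the lid is 6 mm thick, so 33 mm are free under the bar. The bar is fixed to the lid and can turn between finger pads. Axes turn with the lid; they are the box's axes when shut.
- lid (a joint): Angle of the lid in rad: 0 shut (level), grows as its front edge rises, stop at 1.2. A spring and its weight always close it: about 0.9 N m shut, 1.4 N m at 0.75 rad, so 6 to 10 N at the handle; it falls shut if let go.
- pointer (a joint): Angle of the pointer arm in rad about the same hinge line, measured like the lid's: lid angle equal to this angle means lid in line with the pointer. It is set between 0.45 and 0.75 rad and stays by friction.
- pointer_tip (a point): Free end of the pointer arm, a dark steel strip 185 mm long, 12 mm wide, with a short crossbar at its free end, standing up at a slant beside the box's y-negative side, 138 mm from the box's middle plane, pivoted on the hinge line; its x axis runs along the strip towards the hinge, as the lid's does. The strip reaches 15 mm beyond the lid's front edge; its tip stands 180 to 230 mm above the bench, so pass well above it.
- cup: Bystander, to be left alone: open steel cup, 60 mm across, 50 mm tall; origin at its underside
- bung: Bystander, to be left alone: tapered red-brown stopper, 44 mm across the top, 30 mm tall; origin at its underside
- bottle1: Bystander, to be left alone: amber glass bottle, 64 mm across, 200 mm tall; origin at its underside
- bottle2: Bystander, to be left alone: amber glass bottle like the other one; origin at its underside
- jar: Bystander, to be left alone: glass jar with steel cap, 70 mm across, 90 mm tall; origin at its underside
- wrench: Bystander, to be left alone: steel wrench lying on the bench; origin at its underside (middle of its length)
- spoon: Bystander, to be left alone: steel spoon lying on the bench near the robot; origin at its underside (middle of its length)

How it is judged:
By the outcome, as a careful person would: the job done as asked, in the order asked, and still so for the second after the job is handed in, while the arm keeps its last pose, push and grip.
It also fails if it takes over 72 s, if anything falls off the work surface, if the arm or the gripper's body presses on something with over 40 N, if the wrist force passes 120 N, or if a joint passes its speed limit or range.

### The arm

A 6-joint arm with a two-finger parallel gripper is mounted at the origin on the work surface. World frame = base frame: x ahead of the robot, y to its left, z up, the work surface at z = 0. Lengths are in m, angles in rad, forces in N, time in s.
With the tool pointing down it reaches from about 0.3 to 0.825 m from the base axis. Payload 5.4 kg.
Tool frame: the origin (TCP) lies on the centre line of the jaws, within the pads' length; the fingertips stand 22 mm ahead of it and the grasp point (between the pads) lies 3 mm ahead of it; z points along the fingers, y is the direction in which the jaws open and shut (so a half turn about z gives the same grasp; the last joint's range is limited). The gripper opens to 92 mm and grips with 3 to 60 N. Pads are 20 mm wide; open, the fingers measure 128 mm over their backs; the gripper's body (75 mm by 189 mm) begins 69 mm behind the grasp point.
Start: joints at [-1.463, 0.158, 1.597, -0, 1.386, -0.21], TCP at [0.18, -0.546, 0.237] pointing down, gripper open.
Joint ranges: [-2.91, 2.91], [-0.94, 2.29], [0.18, 2.7], [-1.29, 4.43], [0.17, 2.64], [-3, 3]. Speed limits (rad/s): [2.57, 2.57, 3.14, 3.14, 3.14, 3.14].

### API

Orientations are given as a unit quaternion [w, x, y, z].
In Python, from bench import * gives the robot as it stands.
- The arm moves only by the tool carry_out, never from a script. Its argument "plan" is a list of rows, each a list of 6 numbers: the shift along the world's x, y, z in mm, then the turn, a rotation vector about the world's x, y, z in rad. In form: [[dx, dy, dz, rx, ry, rz], ...]. A call has exactly 5 rows; each row shifts and turns the commanded pose from where the row before left it; what a row does not reach is not made up. A row lasts 1/8 s, in which the tool goes at most 62.5 mm and 10.7 degrees, less where a joint would pass 70% of its speed; a pose out of reach is approached as far as the arm can. A call with a gripper value outside its range is refused whole. "fingers" is the closure in counts, from 0 (fully open) to 255 (shut), set as the call begins (left out, the last holds). The fingers move at their own pace and stop on an object; the grip force is fixed at half the most. Time passes only in rows, so rows that do not move let the fingers close, or fill a call up. It gives the time, the measured TCP pose, the force and the opening at its end, in the units of the state.
- state(): the state, without advancing time (a new reading comes with each control period).
- camera(name): name is "scene" or "side" or "wrist"; returns a dict with "frame" (384x512x3 uint8, blue, green, red), "depth" (384x512 float32, m along the optical axis (not along the pixel's ray), 0 where there is no reading), "fx", "fy", "cx", "cy" (pixels), "k1" (the pictures are not rectified: a ray, as slopes to the right and down, at radius r is drawn at 1 + k1 r^2 times it, then the intrinsics apply), "R" (3x3) and "t" (3): a world point X has camera coordinates R X + t. Camera axes: x right, y down, z forward; pixel columns grow to the right and rows downward; lengths in m; the calibration is good to about 2 mm. A picture is of the moment at which its call begins.
- job_done(): hands the job in, once; it reports no verdict.
The state is a dict: "time_s": time; "joint_positions": joint angles; "dq": joint speeds; "joint_efforts": joint torques, N m; "ee_pos": TCP position; "orientation": TCP orientation; "wrist_force": force on the tool from outside, world axes, zero at the start; "wrist_torque": the same for the moment, N m; "gripper_width": finger opening in m.
Only numpy, scipy, OpenCV 4.12 (cv2) and the standard library are available. Lean on these libraries where they do the work, as an engineer would, in place of code of your own. Each camera call takes 0.05 s, during which the arm holds its last target.

## Working session

There is one attempt and no reset: what is moved stays moved. The work goes in short steps, Python scripts to look and compute and a tool call to move; the robot and the scene stay as the last step left them, time stands still between calls to the robot, and variables do not carry over. Pictures are saved under pics/ and viewed, and the job is handed in when it is done.

Besides the shell and the picture viewer there is one more tool, called after "Call:" in YAML: its name, and indented under it one key for each argument. carry_out: Moves the arm, as the interface text tells. Its arguments: {"type":"object","properties":{"plan":{"type":"array","items":{"type":"array","items":{"type":"number"}}},"fingers":{"type":"number"}},"required":["plan"]}

```bash
ls; mkdir -p pics; python3 - <<'E'
from bench import *
import cv2
for n in ["scene","side","wrist"]:
    c=camera(n); cv2.imwrite(f"pics/{n}0.png",c["frame"])
    import numpy as np
    np.savez(f"{n}0.npz",**c)
    print(n,c["fx"],c["cx"],c["cy"],c["k1"],(-c["R"].T@c["t"]).round(3), c["R"].round(2).tolist())
print(state())
E
```

```text
pics
scene 387.87172861108996 258.0598144357398 190.93907431282594 -0.12995982286533717 [1.186 0.05  0.818] [[-0.13, 0.99, -0.01], [0.75, 0.09, -0.66], [-0.65, -0.09, -0.75]]
side 423.9476981409576 255.39225351219054 190.7765531847398 -0.037587229294146436 [0.539 0.881 0.724] [[-1.0, -0.01, -0.01], [0.0, 0.57, -0.82], [0.02, -0.82, -0.57]]
wrist 306.1117786918563 252.3315679289112 187.50303320520948 -0.03371827624986655 [ 0.251 -0.523  0.384] [[0.31, -0.95, -0.0], [-0.92, -0.3, 0.27], [-0.26, -0.08, -0.96]]
{'time_s': 0.15, 'joint_positions': array([-1.46310571e+00,  1.58893243e-01,  1.59792974e+00,  1.17616853e-05,
        1.38618530e+00, -2.10094056e-01]), 'dq': array([-9.96739190e-05, -1.37186022e-03, -4.09804757e-03, -2.47921629e-03,
        1.65116668e-03, -2.39180712e-04]), 'joint_efforts': array([ 1.19517230e-03, -3.85916770e+01, -3.22434855e+01,  7.04087550e-02,
        3.50453483e-02, -7.79021980e-05]), 'ee_pos': array([ 0.17960395, -0.5457631 ,  0.2358579 ]), 'orientation': array([-7.06591325e-04,  9.87403073e-01,  1.58223482e-01,  4.19980743e-05]), 'wrist_force': array([-0.19737949,  0.23817635,  0.71992556]), 'wrist_torque': array([-0.00501205,  0.01846081, -0.0386591 ]), 'gripper_width': 0.0915612919500833}
```

View pics/scene0.png

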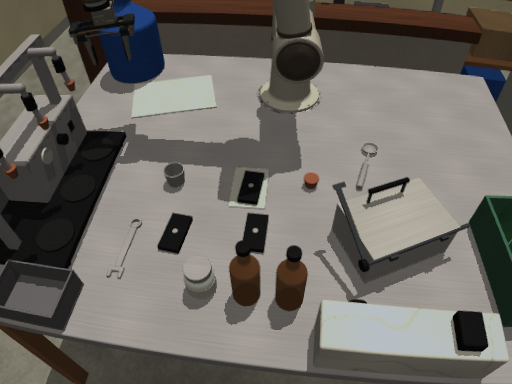

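View pics/side0.png

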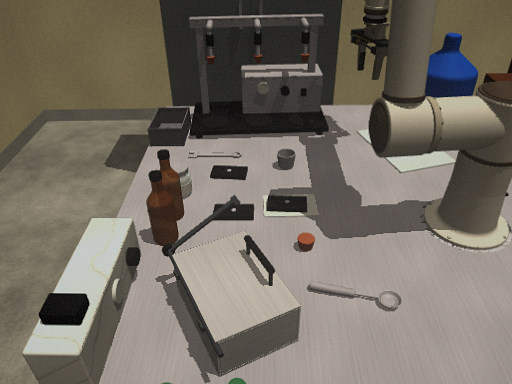

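View pics/wrist0.png

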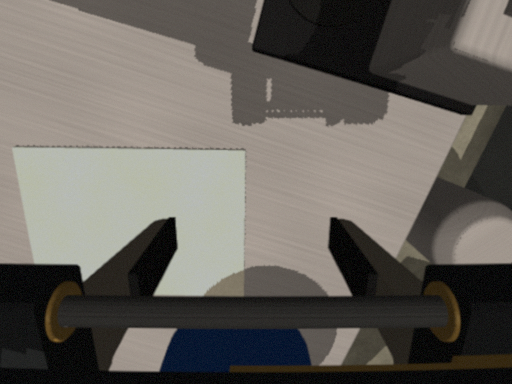

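The scene view shows the loose pads at about (175,233) and (256,232), the board pad at (250,186), and the box with its bar at (388,188). The pointer runs from (340,187) to (363,265). Next I measure these.

```bash
cat > h.py <<'E'
import numpy as np, cv2
from scipy.spatial.transform import Rotation as Rt
def dist(c): return np.array([c["k1"],0,0,0,0],float)
def Km(c): return np.array([[c["fx"],0,c["cx"]],[0,c["fy"],c["cy"]],[0,0,1]],float)
def slopes(c,px):
    px=np.asarray(px,float).reshape(-1,1,2)
    return cv2.undistortPointsIter(px,Km(c),dist(c),None,None,(cv2.TERM_CRITERIA_MAX_ITER|cv2.TERM_CRITERIA_EPS,50,1e-9)).reshape(-1,2)
def onplane(c,px,z):
    s=slopes(c,px); d=np.c_[s,np.ones(len(s))]@c["R"]; o=-c["R"].T@c["t"]
    k=(z-o[2])/d[:,2]; return o+d*k[:,None]
def proj(c,X):
    X=np.asarray(X,float).reshape(-1,3)
    return cv2.projectPoints(X,cv2.Rodrigues(np.asarray(c["R"],float))[0],np.asarray(c["t"],float),Km(c),dist(c))[0].reshape(-1,2)
def cloud(c):
    h,w=c["depth"].shape; v,u=np.mgrid[:h,:w]
    s=slopes(c,np.c_[u.ravel(),v.ravel()]); z=c["depth"].ravel()
    return (np.c_[s*z[:,None],z]-c["t"])@c["R"]
def tri(c1,p1,c2,p2):
    A=[];b=[]
    for c,p in((c1,p1),(c2,p2)):
        d=c["R"].T@np.r_[slopes(c,p)[0],1]; d/=np.linalg.norm(d); o=-c["R"].T@c["t"]
        P=np.eye(3)-np.outer(d,d); A.append(P); b.append(P@o)
    return np.linalg.lstsq(np.vstack(A),np.hstack(b),rcond=None)[0]
def pads(c,ztop,roi=None,thr=60,zw=0.006,amin=100):
    """black top faces near ztop -> rects in world xy"""
    P=cloud(c); h,w=c["depth"].shape
    m=((c["frame"].max(2).ravel()<thr)).reshape(h,w).astype(np.uint8)
    if roi is not None:
        k=np.zeros_like(m); k[roi[1]:roi[3],roi[0]:roi[2]]=1; m*=k
    zz=P[:,2].reshape(h,w)
    t=(m&(abs(zz-ztop)<zw)).astype(np.uint8)
    cs,_=cv2.findContours(t,cv2.RETR_EXTERNAL,cv2.CHAIN_APPROX_NONE)
    out=[]
    for q in cs:
        if cv2.contourArea(q)<amin: continue
        W=onplane(c,q.reshape(-1,2),ztop)[:,:2]
        r=cv2.minAreaRect((W*1000).astype(np.float32))
        mm=np.zeros_like(t);cv2.drawContours(mm,[q],-1,1,-1)
        out.append((np.round(r[0],1),np.round(r[1],1),round(r[2],1),q.reshape(-1,2).mean(0).round(0),np.median(zz[(mm>0)&(t>0)]).round(4)))
    return out
E
python3 - <<'E'
from h import *
for n in ["scene","side"]:
    c=dict(np.load(n+"0.npz"))
    for z in(.016,.036):
        print(n,z)
        for r in pads(c,z): print(r)
E
python3 - <<'E'
import cv2
from h import *
c=dict(np.load("scene0.npz"));f=c["frame"]
cv2.imwrite("pics/z1.png",cv2.resize(f[140:300,140:290],None,fx=4,fy=3.7,interpolation=cv2.INTER_CUBIC))
cv2.imwrite("pics/z2.png",cv2.resize(f[160:290,310:470],None,fx=4.5,fy=4.5,interpolation=cv2.INTER_CUBIC))
c=dict(np.load("side0.npz"));f=c["frame"]
cv2.imwrite("pics/z3.png",cv2.resize(f[190:365,155:310],None,fx=3.4,fy=3.4,interpolation=cv2.INTER_CUBIC))
E
```

```text
scene 0.016
(array([ 914.4, -471.2]), array([ 94.7, 184.3]), 41.4, array([ 52., 313.]), np.float64(0.0158))
(array([ 836.9, -560.8]), array([ 80.6, 167.1]), 34.6, array([ 27., 282.]), np.float64(0.0162))
(array([667.5, 540.2]), array([302.3,  17.6]), 6.4, array([490., 275.]), np.float64(0.0163))
(array([623.2, -40.1]), array([109.9,  54.3]), 0.4, array([256., 231.]), np.float64(0.0166))
(array([ 650.2, -241.6]), array([ 57. , 111.3]), 83.5, array([175., 232.]), np.float64(0.0158))
(array([473.7, -72.3]), array([ 56.1, 116.3]), 86.4, array([250., 187.]), np.float64(0.0203))
scene 0.036
(array([ 832.7, -548.1]), array([ 78.6, 165.8]), 30.3, array([ 28., 276.]), np.float64(0.036))
(array([668. , 540.1]), array([299.4,  12. ]), 4.6, array([493., 269.]), np.float64(0.0359))
(array([ 561.9, -616.1]), array([499.1, 263.2]), 2.8, array([ 58., 204.]), np.float64(0.0354))
side 0.016
(array([616.5, -33.9]), array([62.4, 99.3]), 89.8, array([237., 212.]), np.float64(0.0163))
(array([474.5, -69.6]), array([ 70.4, 108.4]), 85.2, array([286., 203.]), np.float64(0.02))
(array([ 646.9, -236. ]), array([ 61.9, 109.8]), 82.7, array([229., 171.]), np.float64(0.0166))
side 0.036
(array([ 559.7, -612.6]), array([497.8, 275.3]), 2.9, array([253., 118.]), np.float64(0.0368))
```

View pics/z1.png

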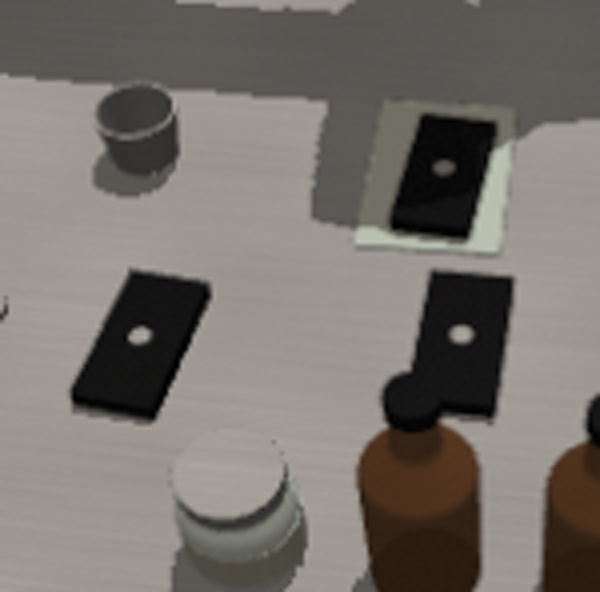

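View pics/z2.png

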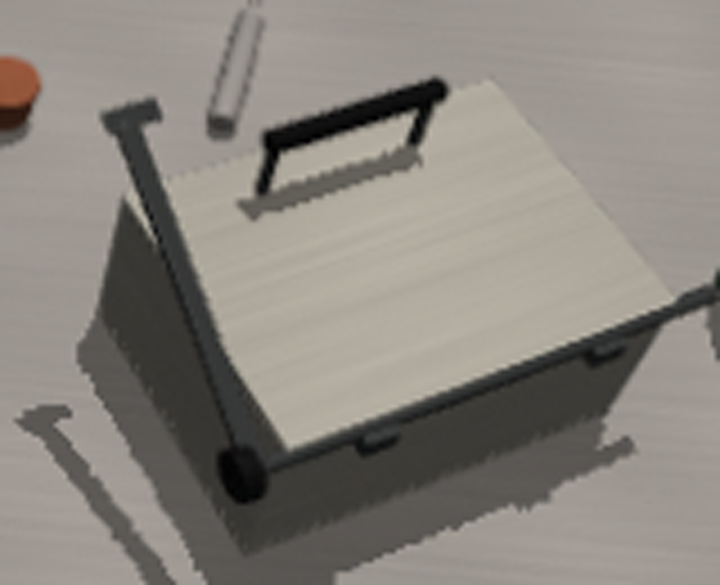

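View pics/z3.png

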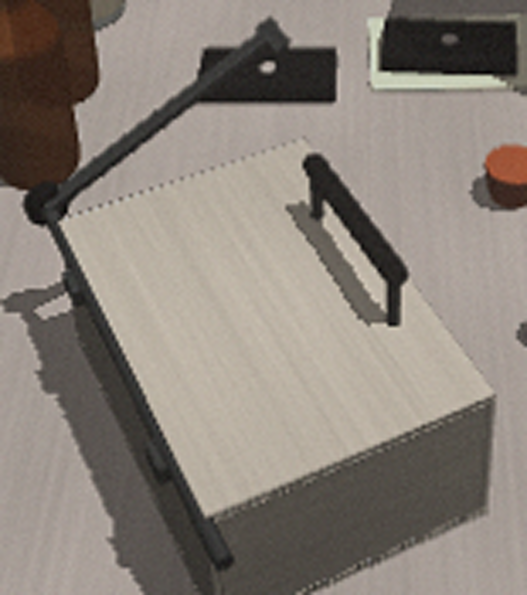

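Pads measured roughly: A (473,-71), B (620,-38) and C (649,-239) mm, with heights that match the spec. I'm moving over A for precise wrist views, and measuring the box meanwhile.

Call:
carry_out:
  plan:
    - [29,47.5,0,0,0,-0.038]
    - [29,47.5,0,0,0,-0.038]
    - [29,47.5,0,0,0,-0.038]
    - [29,47.5,0,0,0,-0.038]
    - [29,47.5,0,0,0,-0.038]
  fingers: 0

```text
time_s: 0.78
ee_pos: [0.3252, -0.3069, 0.2364]
orientation: [-0.0, 0.998, 0.063, 0.0]
wrist_force: [0.9, 0.4, 0.3]
gripper_width: 0.0919
```

Call:
carry_out:
  plan:
    - [29,47.5,0,0,0,-0.038]
    - [29,47.5,0,0,0,-0.038]
    - [29,47.5,0,0,0,-0.038]
    - [29,47.5,0,0,0,-0.038]
    - [29,47.5,0,0,0,-0.038]

```text
time_s: 1.4
ee_pos: [0.4702, -0.0694, 0.2365]
orientation: [0.0, 0.999, -0.032, 0.0]
wrist_force: [0.1, -1.7, 0.2]
gripper_width: 0.0919
```

```bash
python3 - <<'E'
from bench import *
from h import *
s=state();print(s["time_s"],s["ee_pos"],s["orientation"],s["joint_positions"].round(3))
for n in ["wrist"]:
    c=camera(n); cv2.imwrite(f"pics/w1.png",c["frame"]);np.savez("w1.npz",**c)
    for z in(.016,.02):
        for r in pads(c,z,amin=800,zw=.008): print(z,r)
# box from scene/side depth
for n in ["scene","side"]:
    c=dict(np.load(n+"0.npz"));P=cloud(c);h,w=384,512
    f=c["frame"].reshape(-1,3).astype(int)
    m=(P[:,0]>.35)&(P[:,0]<.9)&(P[:,1]>.05)&(P[:,1]<.5)
    lid=m&(abs(P[:,2]-.105)<.006)&(f.max(1)>90)
    L=P[lid];r=cv2.minAreaRect((L[:,:2]*1000).astype(np.float32));print(n,"lid",len(L),L[:,2].mean().round(4),r)
    bar=m&(f.max(1)<60)&(abs(P[:,2]-.15)<.015)
    print("bar?",bar.sum())
    B=P[bar]; print(np.c_[B.min(0),B.max(0)].round(3).tolist())
E
```

```text
1.4 [ 0.47024407 -0.06940539  0.23653314] [ 9.44282809e-05  9.99497842e-01 -3.16867229e-02  7.88607009e-05] [-0.401 -0.106  1.867 -0.     1.381  1.233]
0.016 (array([475. , -70.3]), array([ 50.7, 108.1]), 86.8, array([252., 160.]), np.float64(0.0198))
0.016 (array([ 619. , -236.9]), array([52.6, 52.7]), 84.5, array([395.,  24.]), np.float64(0.0155))
0.016 (array([612.3, -39.4]), array([52. , 89.2]), 89.6, array([217.,  41.]), np.float64(0.0157))
0.02 (array([475.7, -70.3]), array([ 50.1, 106.8]), 86.8, array([252., 160.]), np.float64(0.0198))
0.02 (array([ 618. , -235.7]), array([50.9, 52.1]), 84.7, array([395.,  24.]), np.float64(0.0156))
0.02 (array([611.5, -39.8]), array([51.4, 88.2]), 89.6, array([217.,  41.]), np.float64(0.0157))
scene lid 5371 0.1062 ((649.9929809570312, 234.2889862060547), (205.53758239746094, 422.5604553222656), 35.169227600097656)
bar? 987
[[0.522, 0.9], [0.051, 0.423], [0.135, 0.165]]
side lid 7881 0.106 ((666.8231201171875, 308.51202392578125), (414.60260009765625, 403.1224060058594), 80.67625427246094)
bar? 1200
[[0.52, 0.9], [0.057, 0.428], [0.135, 0.165]]
```

View pics/w1.png

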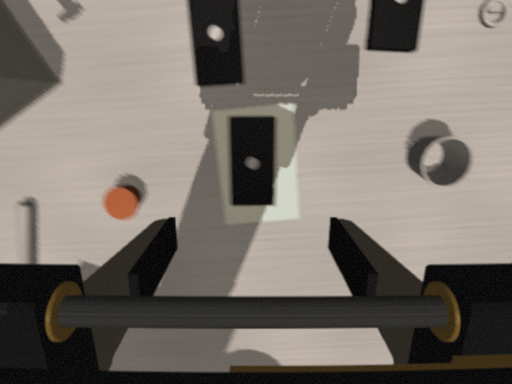

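The wrist view shows pad A at (252,160) with its screw, B at (217,40) partly in view, and C's end at (395,24). Now a refined measurement of A and the box.

```bash
cat >> h.py <<'E'
def padfine(c,xy,ztop,thr=70):
    """fine pad: component containing approx xy; hull rect + screw, world mm"""
    g=c["frame"].max(2); u,v=proj(c,[xy[0],xy[1],ztop])[0]
    m=(g<thr).astype(np.uint8)
    k=np.zeros_like(m); R=onplane
    # limit to a window of 75 mm round
    q=proj(c,[[xy[0]+dx,xy[1]+dy,ztop] for dx in(-.068,.068) for dy in(-.042,.042)])
    x0,y0=np.maximum(q.min(0),0).astype(int); x1,y1=q.max(0).astype(int); k[y0:y1,x0:x1]=1
    m*=k
    cs,_=cv2.findContours(m,cv2.RETR_EXTERNAL,cv2.CHAIN_APPROX_NONE)
    b=max(cs,key=cv2.contourArea)
    W=onplane(c,b.reshape(-1,2),ztop)[:,:2]*1000
    r=cv2.minAreaRect(W.astype(np.float32))
    f=np.zeros_like(m); cv2.drawContours(f,[b],-1,1,-1); f=cv2.erode(f,np.ones((9,9)))
    gg=g.astype(float)*f; base=np.median(g[f>0]); s=np.where((f>0)&(g>base+18),g-base,0.)
    # keep near centre
    vv,uu=np.mgrid[:g.shape[0],:g.shape[1]]; cen=b.reshape(-1,2).mean(0)
    s=s*(np.hypot(uu-cen[0],vv-cen[1])<25)
    sc=np.array([(s*uu).sum(),(s*vv).sum()])/s.sum()
    return r,sc.round(2),onplane(c,sc,ztop)[0,:2].round(4)*1000,int((s>0).sum()),cen.round(1)
def rel(s,p):
    R=Rt.from_quat(np.r_[s["orientation"][1:],s["orientation"][0]]).as_matrix()
    d=np.r_[p[0]/1000-s["ee_pos"][0],p[1]/1000-s["ee_pos"][1],0]; return (R.T@d)[:2]*1000
E
python3 - <<'E'
from h import *
c=dict(np.load("w1.npz"))
for t in(50,70,90): print(padfine(c,(.475,-.07),.02,t))
for n in ["scene","side"]:
    c=dict(np.load(n+"0.npz"));P=cloud(c)
    f=c["frame"].max(2).astype(int)
    z=P[:,2].reshape(384,512)
    def comp(m,seed):
        k,l=cv2.connectedComponents(m.astype(np.uint8)); return l==l[seed[1],seed[0]]
    seed={"scene":(400,225),"side":(225,290)}[n]
    m=comp((abs(z-.106)<.004)&(f>80),seed)
    L=P.reshape(384,512,3)[m]; r=cv2.minAreaRect((L[:,:2]*1000).astype(np.float32)); print(n,"lid",len(L),L[:,2].mean().round(4),r)
    box=cv2.boxPoints(r);print(box.round(0).tolist())
    x0,x1,y0,y1={"scene":(362,414,174,206),"side":(243,278,232,290)}[n]
    k=np.zeros_like(m);k[y0:y1,x0:x1]=1
    b=k&(f<60)&(z>.135)&(z<.18)
    B=P.reshape(384,512,3)[b]; r=cv2.minAreaRect((B[:,:2]*1000).astype(np.float32)); print("bar",len(B),r,B[:,2].max(),np.median(B[:,2]))
    # pointer: points above .125 dark, not bar
    k=np.zeros_like(m);x0,x1,y0,y1={"scene":(330,372,178,272),"side":(160,245,192,260)}[n];k[y0:y1,x0:x1]=1
    b=k&(f<90)&(z>.10)&(z<.25); Q=P.reshape(384,512,3)[b]
    np.save(n+"ptr.npy",Q); i=Q[:,2].argsort(); print("ptr",len(Q),Q[i[-1]],Q[i[0]])
    for a in np.arange(.10,.24,.02):
        s=Q[(Q[:,2]>a)&(Q[:,2]<a+.02)]; print(a.round(2),len(s),np.median(s,0).round(3) if len(s) else '')
E
```

```text
(((475.7217102050781, -69.9106216430664), (49.96357727050781, 106.62174987792969), 86.34577178955078), array([251.98, 162.66]), array([475.1, -69.9]), 183, array([252.1, 160. ]))
(((475.7276611328125, -69.8668441772461), (51.90777587890625, 106.6261215209961), 86.33574676513672), array([251.98, 162.66]), array([475.1, -69.9]), 183, array([251.9, 159.8]))
(((475.6358947753906, -69.8350601196289), (54.223697662353516, 109.08790588378906), 86.33425903320312), array([251.98, 162.66]), array([475.1, -69.9]), 183, array([251.8, 159.6]))
scene lid 5333 0.1061 ((599.465576171875, 299.899658203125), (172.15737915039062, 246.82872009277344), 27.964155197143555)
[[466.0, 369.0], [581.0, 151.0], [733.0, 231.0], [618.0, 449.0]]
bar 206 ((549.3192749023438, 269.8354187011719), (13.242120742797852, 110.47872924804688), 26.45334243774414) 0.1548203446631453 0.15076037193245764
ptr 663 [0.59921483 0.14347845 0.19031884] [0.70926636 0.21967571 0.10001472]
0.1 220 [0.732 0.209 0.11 ]
0.12 124 [0.698 0.194 0.129]
0.14 128 [0.662 0.176 0.15 ]
0.16 110 [0.63  0.156 0.171]
0.18 81 [0.602 0.146 0.186]
0.2 0 
0.22 0 
side lid 7695 0.106 ((602.4954833984375, 298.5842590332031), (170.32008361816406, 244.5960235595703), 27.670455932617188)
[[470.0, 367.0], [584.0, 151.0], [735.0, 230.0], [621.0, 446.0]]
bar 293 ((550.155517578125, 272.54534912109375), (11.519742965698242, 110.9355697631836), 28.041667938232422) 0.15532584659881424 0.15144085275546032
ptr 830 [0.59767398 0.14464496 0.19166867] [0.74767027 0.21814207 0.10020329]
0.1 275 [0.747 0.21  0.11 ]
0.12 236 [0.761 0.086 0.13 ]
0.14 143 [0.671 0.175 0.148]
0.16 109 [0.63  0.159 0.17 ]
0.18 67 [0.602 0.149 0.186]
0.2 0 
0.22 0
```

```bash
python3 - <<'E'
from h import *
c=dict(np.load("scene0.npz"));P=cloud(c).reshape(384,512,3)
m=(P[...,2]>.15)&(P[...,2]<.22)&(P[...,0]>.5)&(P[...,0]<.9)&(abs(P[...,1])<.12)
k,l,st,_=cv2.connectedComponentsWithStats(m.astype(np.uint8))
for i in range(1,k):
    if st[i,4]>20: Q=P[l==i];print(st[i],Q.min(0).round(3),Q.max(0).round(3),np.median(Q[Q[:,2]>.19],0))
c=dict(np.load("w1.npz"))
print(padfine(c,(.620,-.04),.016)[1:4])
E
```

```text
[236 240  16  27 352] [ 0.775 -0.051  0.15 ] [ 0.804 -0.023  0.203] [ 0.79198421 -0.03710819  0.19987567]
[285 245  17  28 366] [0.775 0.044 0.15 ] [0.806 0.073 0.203] [0.79168146 0.05835774 0.19970228]
(array([214.93,  32.41]), array([622.8, -38.4]), 262)
```

Call:
carry_out:
  plan:
    - [40,8,-1,0,0,0.018]
    - [40,8,-1,0,0,0.018]
    - [40,8,-1,0,0,0.018]
    - [28,7.5,-1,0,0,0.016]
    - [0,0,0,0,0,0]

```text
time_s: 2.08
ee_pos: [0.6181, -0.0393, 0.2316]
orientation: [-0.0, 1.0, 0.004, -0.001]
wrist_force: [-0.5, 0.2, 0.7]
gripper_width: 0.092
```

```bash
python3 - <<'E'
from bench import *
from h import *
s=state();print(s["time_s"],s["ee_pos"],s["orientation"])
c=camera("wrist"); cv2.imwrite(f"pics/w2.png",c["frame"]);np.savez("w2.npz",**c)
for t in(50,70,90):print(padfine(c,(.6228,-.0384),.016,t))
print(padfine(c,(.650,-.240),.016,70))
E
```

```text
2.075 [ 0.61812887 -0.03927444  0.23156134] [-1.94322969e-04  9.99989863e-01  4.44018577e-03 -7.21791764e-04]
(((621.5519409179688, -40.985931396484375), (107.87895202636719, 53.861392974853516), 0.47991710901260376), array([253.31, 164.16]), array([621. , -40.8]), 142, array([253.3, 161.4]))
(((621.550048828125, -40.829524993896484), (108.0745620727539, 55.12527084350586), 0.27257296442985535), array([253.31, 164.16]), array([621. , -40.8]), 142, array([253.4, 161.3]))
(((621.4976806640625, -41.04754638671875), (110.35258483886719, 56.07762145996094), 0.3772127032279968), array([253.31, 164.16]), array([621. , -40.8]), 142, array([253.5, 161.5]))
(((647.9779663085938, -240.3268585205078), (59.7615852355957, 107.91386413574219), 84.46707916259766), array([423.36, 144.44]), array([ 647. , -244.4]), 160, array([420.6, 141.3]))
```

View pics/w2.png

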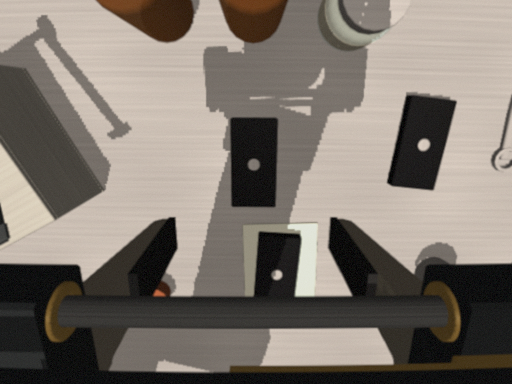

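Pad B is at (254,162) in the wrist view, which is world (621.0,-40.8), nearly square to the tool. I'm descending onto it.

Call:
carry_out:
  plan:
    - [0,-1.5,-50,0,0,0]
    - [0,0,-50,0,0,0]
    - [0,0,-50,0,0,0]
    - [0,0,-45,0,0,0]
    - [0,0,-10,0,0,0]

```text
time_s: 2.75
ee_pos: [0.614, -0.0409, 0.0246]
orientation: [-0.001, 1.0, 0.004, -0.003]
wrist_force: [-0.4, 0.1, 0.4]
gripper_width: 0.092
```

Call:
carry_out:
  plan:
    - [0,0,0,0,0,0]
    - [0,0,0,0,0,0]
    - [0,0,0,0,0,0]
    - [0,0,0,0,0,0]
    - [0,0,0,0,0,0]
  fingers: 255

```text
time_s: 3.38
ee_pos: [0.6185, -0.0413, 0.0289]
orientation: [0.0, 1.0, 0.004, 0.001]
wrist_force: [-1.3, -0.0, 6.0]
gripper_width: 0.0555
```

Call:
carry_out:
  plan:
    - [0,0,15,0,0,0]
    - [0,0,30,0,0,0]
    - [0,0,30,0,0,0]
    - [0,0,25,0,0,0]
    - [0,0,0,0,0,0]

```text
time_s: 4.0
ee_pos: [0.6193, -0.0416, 0.1304]
orientation: [0.001, 1.0, 0.004, 0.002]
wrist_force: [0.2, -0.4, -2.3]
gripper_width: 0.0554
```

```bash
python3 - <<'E'
from bench import *
from h import *
s=state();print(s["time_s"],s["ee_pos"],s["orientation"],s["wrist_force"],s["gripper_width"])
c=camera("wrist"); cv2.imwrite(f"pics/w3.png",c["frame"]);np.savez("w3.npz",**c)
E
```

```text
4.0 [ 0.61926942 -0.04162361  0.13037039] [7.08116578e-04 9.99988907e-01 3.94071452e-03 2.48093331e-03] [ 0.19371066 -0.41545756 -2.3242755 ] 0.05540032364901933
```

View pics/w3.png

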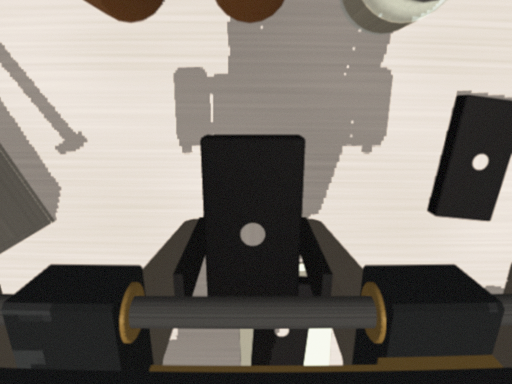

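The pad is held, with its screw visible at (253,234). I'll compute its offset in the tool frame.

```bash
cat >> h.py <<'E'
def held(c,s,roi=(205,140,300,285),dz=-.0129):
    g=c["frame"].max(2).astype(float); x0,y0,x1,y1=roi
    k=np.zeros(g.shape,bool);k[y0:y1,x0:x1]=1
    m=(k&(g>70)).astype(np.uint8); n,l,st,ce=cv2.connectedComponentsWithStats(m)
    i=1+np.argmin([np.hypot(*(ce[j]-[253,234])) if st[j,4]>40 else 999 for j in range(1,n)])
    p=onplane(c,ce[i],s["ee_pos"][2]+dz)[0]*1000
    P=cloud(c).reshape(384,512,3); Q=P[150:280,212:290][c["frame"].max(2)[150:280,212:290]<60]
    R=Rt.from_quat(np.r_[s["orientation"][1:],s["orientation"][0]]).as_matrix()
    Q=(Q-s["ee_pos"])@R
    A=np.c_[Q[:,:2],np.ones(len(Q))]; co=np.linalg.lstsq(A,Q[:,2],rcond=None)[0]
    return ce[i],st[i,4],p,rel(s,p),"plane z=ax+by+c (tool)",co
E
python3 - <<'E'
from bench import *
from h import *
c=dict(np.load("w3.npz"));s=state()
print(held(c,s))
c=dict(np.load("w2.npz"));print(c["R"].T[2],-c["R"].T@c["t"]-np.array([.6181,-.0393,.2316]))
E
```

```text
(array([252.27966102, 233.92372881]), np.int32(472), array([621.28114475, -42.13375909, 115.37310415]), array([3.27063847, 0.85084497]), 'plane z=ax+by+c (tool)', array([-0.06364557, -0.0036652 ,  0.01149911]))
[-6.80656486e-04  2.69806599e-01 -9.62914293e-01] [7.53827330e-02 4.82831846e-06 1.47695383e-01]
```

```bash
python3 - <<'E'
from bench import *
from h import *
for n,ms in (("w2",[(0.62,-.041)]),("w3",[(.621,-.042)])):
    c=dict(np.load(n+".npz"));P=cloud(c).reshape(384,512,3)
    g=c["frame"].max(2)
    if n=="w2": sl=(slice(122,204),slice(234,274))
    else: sl=(slice(150,280),slice(212,290))
    Q=P[sl][g[sl]<60]
    co=np.linalg.lstsq(np.c_[Q[:,:2]-Q[:,:2].mean(0),np.ones(len(Q))],Q[:,2],rcond=None)[0];print(n,co,Q.min(0),Q.max(0))
# bench patch in w3
c=dict(np.load("w3.npz"));P=cloud(c).reshape(384,512,3)
Q=P[20:200,320:425].reshape(-1,3);co=np.linalg.lstsq(np.c_[Q[:,:2]-Q[:,:2].mean(0),np.ones(len(Q))],Q[:,2],rcond=None)[0];print("bench",co)
s=state();print(s["ee_pos"],s["orientation"],s["wrist_force"])
E
```

```text
w2 [0.11792281 0.01002384 0.01728022] [ 0.57105973 -0.06596271  0.01246513] [ 0.69348273 -0.01701797  0.37929538]
w3 [ 0.0649262  -0.00337077  0.11780217] [ 0.59206275 -0.06432888  0.11494027] [ 0.69365487 -0.01831244  0.27854519]
bench [0.01672301 0.12981128 0.00157374]
[ 0.61800394 -0.04130855  0.1282731 ] [2.24751314e-04 9.99992031e-01 3.91477165e-03 7.49130694e-04] [-2.27316850e-03 -4.80661547e-01 -2.93491648e+00]
```

```bash
cat >> h.py <<'E'
def rplane(Q):
    Q=Q[np.isfinite(Q).all(1)]
    for _ in range(6):
        mu=np.median(Q,0) if _==0 else Q.mean(0)
        if _==0: Q=Q[abs(Q[:,2]-mu[2])<.015]; mu=Q.mean(0)
        co=np.linalg.lstsq(np.c_[Q[:,:2]-mu[:2],np.ones(len(Q))],Q[:,2],rcond=None)[0]
        r=Q[:,2]-np.c_[Q[:,:2]-mu[:2],np.ones(len(Q))]@co
        Q=Q[abs(r)<max(2.5*r.std(),1e-4)]
    return co,r.std(),len(Q)
E
python3 - <<'E'
from h import *
for n in("w2","w3"):
    c=dict(np.load(n+".npz"));P=cloud(c).reshape(384,512,3);g=c["frame"].max(2)
    sl=(slice(122,204),slice(234,274)) if n=="w2" else (slice(145,280),slice(212,290))
    print(n,rplane(P[sl][g[sl]<60]))
print("bench",rplane(P[20:200,320:425].reshape(-1,3)))
E
```

```text
w2 (array([-0.00102362,  0.00185981,  0.01578937]), np.float64(0.0006986239089552323), 3072)
w3 (array([ 0.00104847, -0.00168103,  0.11723656]), np.float64(0.0005552503678917277), 9797)
bench (array([-0.0007886 ,  0.00057713, -0.00030271]), np.float64(0.0006695000523252239), 17851)
```

Call:
carry_out:
  plan:
    - [-37,-7,0,0,0,-0.018]
    - [-37,-7,0,0,0,-0.018]
    - [-37,-7,-10,0,0,-0.018]
    - [-34,-7,-10,0,0,-0.018]
    - [0,0,0,0,0,0]

```text
time_s: 4.68
ee_pos: [0.4687, -0.0683, 0.1046]
orientation: [-0.001, 0.999, -0.033, -0.003]
wrist_force: [0.2, -0.3, -1.3]
gripper_width: 0.0558
```

Call:
carry_out:
  plan:
    - [0,0,-10,0,0,0]
    - [0,0,0,0,0,0]
    - [0,0,0,0,0,0]
    - [0,0,0,0,0,0]
    - [0,0,0,0,0,0]

```text
time_s: 5.3
ee_pos: [0.473, -0.0692, 0.0978]
orientation: [0.0, 0.999, -0.032, 0.0]
wrist_force: [1.2, 0.6, -1.7]
gripper_width: 0.0552
```

```bash
python3 - <<'E'
from bench import *
from h import *
s=state();print(s["time_s"],s["ee_pos"],s["orientation"],s["wrist_force"],s["gripper_width"])
c=camera("wrist"); cv2.imwrite(f"pics/w4.png",c["frame"]);np.savez("w4.npz",**c)
print(held(c,s,dz=-.0131)[:4])
E
```

```text
5.3 [ 0.47296174 -0.06921883  0.09780698] [ 7.52503262e-05  9.99487587e-01 -3.20079563e-02  2.18538577e-04] [ 1.15640088  0.61505111 -1.70097657] 0.05515063633519032
(array([252.27941176, 233.93697479]), np.int32(476), array([475.75313126, -69.94056186,  84.70697624]), array([2.83185355, 0.54164661]))
```

View pics/w4.png

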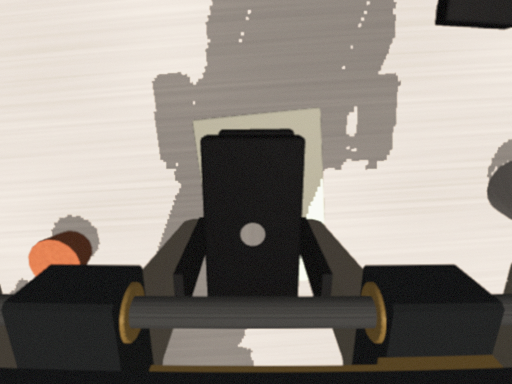

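```bash
python3 - <<'E'
from h import *
c=dict(np.load("w4.npz"));g=c["frame"].max(2)
print(g[120:150,[235,255,275]].T)
print(g[134,195:312]); print(g[180,195:312])
f=cv2.resize(c["frame"][100:240,180:330],None,fx=5,fy=4,interpolation=cv2.INTER_NEAREST); f=cv2.convertScaleAbs(f,alpha=3);cv2.imwrite("pics/w4z.png",f)
E
```

```text
[[191 190 190 192 191 189 189 193 179 102  34  18  26  26  21  15  20  12
   22  29  24  28  26  24  26  25  32  25  28  24]
 [188 193 194 191 191 192 193 188 152  79  26  24  30  26  22  20   5  21
   26  26  26  27  28  32  28  24  28  22  26  26]
 [193 191 191 194 193 194 192 188 151  81  29  19  28  29  22  11  12  26
   24  24  26  29  29  30  24  29  32  30  29  30]]
[183 188 190 188 188 189 188 189 187 180 175 152 131 128 130 129 125 128
 130 128 126 127 118  77  34  18  23  16  20  20  24  17  24  21  23  21
  20  21  23  18  21  23  19  20  19  20  27  20  22  25  22  20  23  23
  19  20  27  23  24  21  22  26  19  27  23  21  24  16  27  20  21  16
  28  27  20  20  24  24  20  24  22  22  20  15  25  25  22  22  19  22
  21  20  25  27  23  23  17  23  50  92 123 128 131 141 160 179 189 192
 193 193 191 193 192 190 193 190 191]
[148 149 148 149 151 150 142  75  23  24  25  21  31  24  23  23  28  29
  25  29  24  26  28  24  32  26  24  28  23  34  25  24  28  29  30  27
  25  26  27  23  25  26  28  29  26  30  25  26  28  25  25  27  32  28
  29  21  24  28  29  28  25  28  28  30  28  26  26  26  23  31  26  29
  27  27  29  27  23  26  28  28  32  27  27  29  30  26  25  25  25  31
  27  30  28  33  25  25  29  31  29  25  26  27  28  29  29  25  19  51
 116 180 190 189 189 189 188 188 188]
```

View pics/w4z.png

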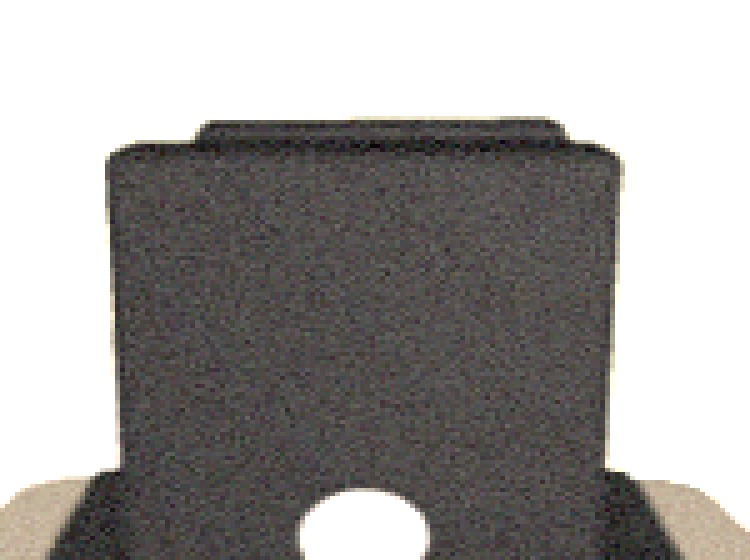

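```bash
python3 - <<'E'
from h import *
c=dict(np.load("w4.npz"))
L=np.array([np.cos(.064),-np.sin(.064)]);N=np.array([np.sin(.064),np.cos(.064)])
def tl(p,z):
    w=onplane(c,p,z)[0,:2]*1000; return (w@L).round(2),(w@N).round(2)
for z in (.02,.019): print("A far",tl((255,128.7),z),"A sides",tl((218.1,134),z),tl((293.6,134),z))
for z in (.0847,.0837): print("B far",tl((253,136),z),"sides",tl((202,180),z),tl((302.9,180),z),"screw",tl((252.28,233.9),z))
print("Ascrew", np.array([475.1,-69.9])@L,np.array([475.1,-69.9])@N)
E
```

```text
A far (np.float64(533.13), np.float64(-41.37)) A sides (np.float64(529.34), np.float64(-14.41)) (np.float64(529.32), np.float64(-69.59))
A far (np.float64(533.05), np.float64(-41.37)) A sides (np.float64(529.24), np.float64(-14.3)) (np.float64(529.22), np.float64(-69.72))
B far (np.float64(534.64), np.float64(-39.78)) sides (np.float64(510.98), np.float64(-12.1)) (np.float64(510.95), np.float64(-66.86)) screw (np.float64(479.27), np.float64(-39.37))
B far (np.float64(534.54), np.float64(-39.78)) sides (np.float64(510.73), np.float64(-11.93)) (np.float64(510.7), np.float64(-67.03)) screw (np.float64(478.82), np.float64(-39.37))
Ascrew 478.5978739214234 -39.37124684199563
```

The edges of A in this still view put it about 2.5 mm off the earlier estimate, which was taken while the arm was settling. I'll back off 80 mm and re-measure A at rest with its screw visible.

Call:
carry_out:
  plan:
    - [-40,2.5,0,0,0,0]
    - [-40,2.5,0,0,0,0]
    - [0,0,0,0,0,0]
    - [0,0,0,0,0,0]
    - [0,0,0,0,0,0]

```text
time_s: 5.98
ee_pos: [0.3938, -0.0646, 0.0982]
orientation: [0.0, 0.999, -0.032, 0.001]
wrist_force: [-0.4, -0.1, -1.4]
gripper_width: 0.0557
```

Call:
carry_out:
  plan:
    - [0,0,0,0,0,0]
    - [0,0,0,0,0,0]
    - [0,0,0,0,0,0]
    - [0,0,0,0,0,0]
    - [0,0,0,0,0,0]

```text
time_s: 6.6
ee_pos: [0.3927, -0.0642, 0.0976]
orientation: [-0.0, 0.999, -0.032, 0.0]
wrist_force: [-0.5, -0.1, -1.5]
gripper_width: 0.0557
```

```bash
python3 - <<'E'
from bench import *
from h import *
s=state();print(s["time_s"],s["ee_pos"],s["orientation"],s["dq"])
c=camera("wrist"); cv2.imwrite(f"pics/w5.png",c["frame"]);np.savez("w5.npz",**c)
print(held(c,s,dz=-.0131)[:4])
for t in (60,80):print(padfine(c,(.474,-.072),.02,t))
E
```

```text
6.6 [ 0.39265948 -0.06419806  0.09760629] [-3.37538504e-06  9.99484370e-01 -3.21091042e-02  2.14551509e-05] [ 0.00091433 -0.00149634  0.00068141 -0.00145498  0.00023969  0.00173979]
(array([252.30227743, 233.93995859]), np.int32(483), array([395.44084144, -64.92151504,  84.50628639]), array([2.82206381, 0.54343974]))
(((465.878173828125, -69.34190368652344), (76.15811920166016, 122.96764373779297), 86.33475494384766), array([256.36,  93.39]), array([473.6, -72.8]), 402, array([253.9, 103.7]))
(((465.8890380859375, -69.37409973144531), (76.52726745605469, 122.96443939208984), 86.3121337890625), array([256.36,  93.39]), array([473.6, -72.8]), 402, array([254.1, 103.6]))
```

View pics/w5.png

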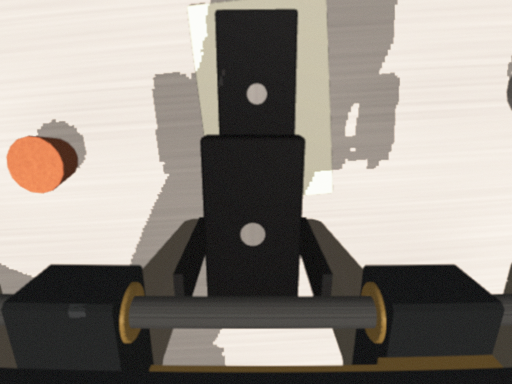

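```bash
cat >> h.py <<'E'
def sides(c,rows,lo,hi,z,thr=80):
    """subpixel left/right dark edges by row -> world line angles & mid (mm)"""
    g=c["frame"].max(2).astype(float);Lp=[];Rp=[]
    for v in rows:
        r=g[v,lo:hi]; d=np.where(r<thr)[0]; a,b=d[0],d[-1]
        Lp.append((lo+a-1+(r[a-1]-thr)/(r[a-1]-r[a]),v)); Rp.append((lo+b+(thr-r[b])/(r[b+1]-r[b]),v))
    out=[]
    for q in(Lp,Rp):
        W=onplane(c,q,z)[:,:2]*1000; l=cv2.fitLine(W.astype(np.float32),cv2.DIST_HUBER,0,.01,.01).ravel()
        if l[0]<0:l[:2]*=-1
        out.append((np.arctan2(l[1],l[0]).round(4),l[2:].round(2)))
    a=(out[0][0]+out[1][0])/2; n=np.array([-np.sin(a),np.cos(a)])
    return out,"ang",a,"N",out[0][1]@n,out[1][1]@n,"mid",(out[0][1]@n+out[1][1]@n)/2
E
python3 - <<'E'
from h import *
c=dict(np.load("w5.npz"))
print(sides(c,range(18,128,3),200,320,.02))
print(sides(c,range(145,215,3),195,315,.0845))
E
```

```text
([(np.float32(-0.0574), array([489.21, -46.46], dtype=float32)), (np.float32(-0.0563), array([ 485.71, -100.68], dtype=float32))], 'ang', np.float32(-0.05685), 'N', np.float32(-18.588331), np.float32(-72.91961), 'mid', np.float32(-45.75397))
([(np.float32(-0.0648), array([430.1 , -39.71], dtype=float32)), (np.float32(-0.0697), array([430.69, -94.42], dtype=float32))], 'ang', np.float32(-0.06725), 'N', np.float32(-10.717808), np.float32(-65.26449), 'mid', np.float32(-37.99115))
```

A's true position is (473.6,-72.8), which agrees with the scene view, and its yaw is about -0.057. I'm moving the held pad over it by (78.2,-7.9), turning +0.009.

Call:
carry_out:
  plan:
    - [26,-3,0,0,0,0.003]
    - [26,-3,0,0,0,0.003]
    - [26.2,-1.9,0,0,0,0.003]
    - [0,0,-15,0,0,0]
    - [0,0,-15,0,0,0]

```text
time_s: 7.28
ee_pos: [0.4695, -0.0716, 0.066]
orientation: [-0.0, 1.0, -0.028, -0.001]
wrist_force: [1.5, -0.3, -1.1]
gripper_width: 0.0555
```

Call:
carry_out:
  plan:
    - [0,0,-10,0,0,0]
    - [0,0,0,0,0,0]
    - [0,0,0,0,0,0]
    - [0,0,0,0,0,0]
    - [0,0,0,0,0,0]

```text
time_s: 7.9
ee_pos: [0.4712, -0.0722, 0.058]
orientation: [0.0, 1.0, -0.028, 0.0]
wrist_force: [0.3, -0.1, -2.0]
gripper_width: 0.0556
```

```bash
python3 - <<'E'
from bench import *
from h import *
s=state();print(s["time_s"],s["ee_pos"],s["orientation"],s["wrist_force"])
c=camera("wrist"); cv2.imwrite(f"pics/w6.png",c["frame"]);np.savez("w6.npz",**c)
p=held(c,s,dz=-.0131);print(p[:4])
print(p[2][:2]-[473.6,-72.8])
E
```

```text
7.9 [ 0.47116639 -0.07223267  0.05803707] [ 1.66162476e-04  9.99619006e-01 -2.75977744e-02  4.21515767e-04] [ 0.26462121 -0.14502043 -2.03414287]
(array([252.32150313, 233.93736952]), np.int32(479), array([473.97450551, -72.95412461,  44.9370669 ]), array([2.84363903, 0.56541809]))
[ 0.37450551 -0.15412461]
```

Call:
carry_out:
  plan:
    - [-0.4,0.2,-3,0,0,0]
    - [0,0,-3,0,0,0]
    - [0,0,-2.5,0,0,0]
    - [0,0,0,0,0,0]
    - [0,0,0,0,0,0]

```text
time_s: 8.57
ee_pos: [0.4704, -0.0719, 0.049]
orientation: [-0.0, 1.0, -0.028, -0.0]
wrist_force: [0.5, 0.5, -1.3]
gripper_width: 0.0557
```

Call:
carry_out:
  plan:
    - [0,0,-0.3,0,0,0]
    - [0,0,0,0,0,0]
    - [0,0,0,0,0,0]
    - [0,0,0,0,0,0]
    - [0,0,0,0,0,0]

```text
time_s: 9.2
ee_pos: [0.4705, -0.0719, 0.0489]
orientation: [-0.0, 1.0, -0.028, 0.0]
wrist_force: [-0.8, 0.1, 1.0]
gripper_width: 0.0554
```

Call:
carry_out:
  plan:
    - [0,0,0,0,0,0]
    - [0,0,0,0,0,0]
    - [0,0,0,0,0,0]
    - [0,0,0,0,0,0]
    - [0,0,0,0,0,0]
  fingers: 0

```text
time_s: 9.82
ee_pos: [0.4705, -0.0719, 0.0488]
orientation: [0.0, 1.0, -0.028, 0.0]
wrist_force: [-0.1, -0.5, 0.4]
gripper_width: 0.0917
```

Call:
carry_out:
  plan:
    - [0,0,20,0,0,0]
    - [0,0,45,0,0,0]
    - [-20,0,50,0,0,0]
    - [-20,0,50,0,0,0]
    - [0,0,0,0,0,0]

```text
time_s: 10.45
ee_pos: [0.4322, -0.073, 0.2183]
orientation: [0.002, 1.0, -0.028, 0.004]
wrist_force: [0.6, -0.4, -0.4]
gripper_width: 0.0922
```

Call:
carry_out:
  plan:
    - [0,0,0,0,0,0]
    - [0,0,0,0,0,0]
    - [0,0,0,0,0,0]
    - [0,0,0,0,0,0]
    - [0,0,0,0,0,0]

```text
time_s: 11.08
ee_pos: [0.4304, -0.0718, 0.2135]
orientation: [-0.0, 1.0, -0.028, -0.0]
wrist_force: [0.8, -0.7, -0.1]
gripper_width: 0.092
```

```bash
python3 - <<'E'
from bench import *
from h import *
s=state();print(s["time_s"],s["ee_pos"],s["orientation"],s["wrist_force"])
for n in("wrist","scene","side"):
    c=camera(n); cv2.imwrite(f"pics/{n}7.png",c["frame"]);np.savez(f"{n}7.npz",**c)
    if n=="wrist":print(padfine(c,(.4736,-.0728),.036))
    else:
        f=c["frame"];u,v=proj(c,[.4736,-.0728,.02])[0].astype(int)
        cv2.imwrite(f"pics/{n}7z.png",cv2.convertScaleAbs(cv2.resize(f[v-35:v+35,u-45:u+45],None,fx=8,fy=8,interpolation=cv2.INTER_CUBIC),alpha=2))
E
```

```text
11.075 [ 0.43039184 -0.07184685  0.21349632] [-1.29741412e-04  9.99619001e-01 -2.75999280e-02 -2.81401685e-04] [ 0.7796202  -0.74235127 -0.05927722]
(((473.6853942871094, -72.56474304199219), (54.78398513793945, 107.47648620605469), 86.79573822021484), array([250.29, 134.1 ]), array([473.2, -72.6]), 181, array([250.3, 131. ]))
```

View pics/wrist7.png

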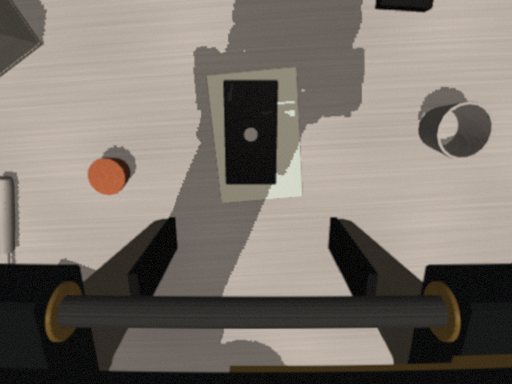

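View pics/scene7z.png

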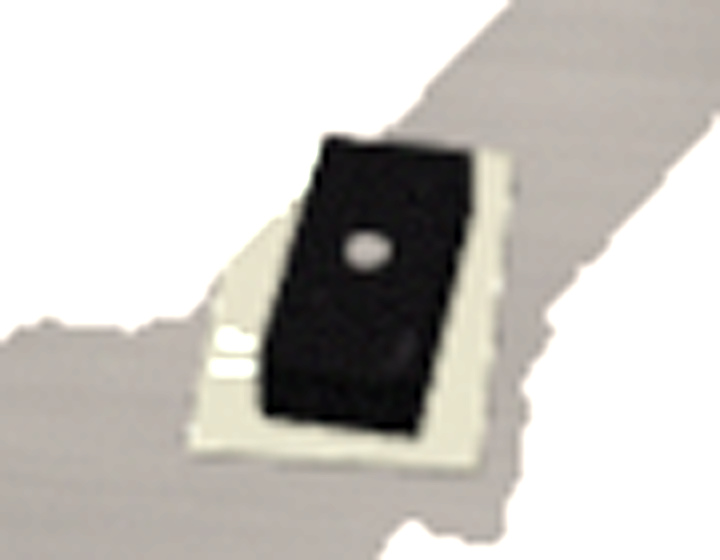

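View pics/side7z.png

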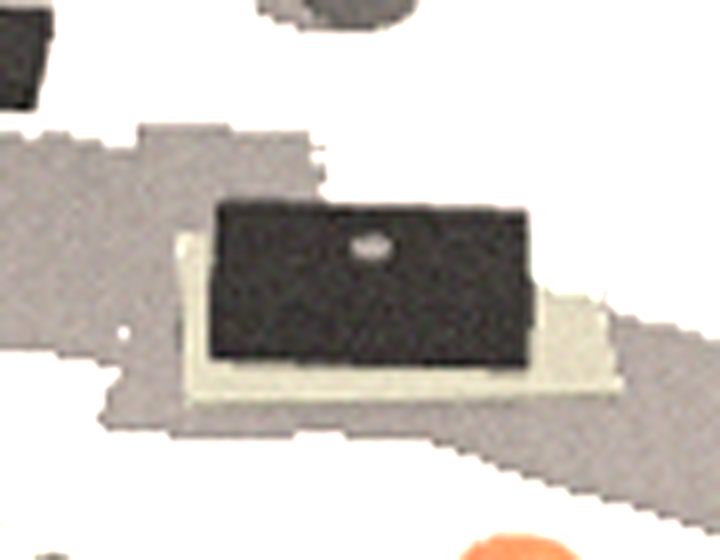

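B lies flush on A in both zoomed views, with no steps visible. Now pad C.

Call:
carry_out:
  plan:
    - [43,-34,0,0,0,-0.01]
    - [43,-34,0,0,0,-0.01]
    - [43,-34,0,0,0,-0.01]
    - [43,-34,0,0,0,-0.01]
    - [43,-34,0,0,0,-0.01]

```text
time_s: 11.85
ee_pos: [0.6468, -0.2431, 0.2136]
orientation: [-0.0, 0.999, -0.053, 0.0]
wrist_force: [0.6, -0.4, 0.2]
gripper_width: 0.0919
```

Call:
carry_out:
  plan:
    - [0,0,0,0,0,0]
    - [0,0,0,0,0,0]
    - [0,0,0,0,0,0]
    - [0,0,0,0,0,0]
    - [0,0,0,0,0,0]

```text
time_s: 12.48
ee_pos: [0.6452, -0.2415, 0.2145]
orientation: [0.0, 0.999, -0.052, 0.0]
wrist_force: [0.5, -0.4, 0.1]
gripper_width: 0.092
```

```bash
python3 - <<'E'
from bench import *
from h import *
s=state();print(s["time_s"],s["ee_pos"],s["orientation"])
c=camera("wrist"); cv2.imwrite(f"pics/w8.png",c["frame"]);np.savez("w8.npz",**c)
for t in(60,80):
  p=padfine(c,(.648,-.241),.016,t);print(p,rel(s,p[2]))
E
```

```text
12.475 [ 0.64524738 -0.24149002  0.21451576] [ 1.80334283e-04  9.98625948e-01 -5.24029292e-02  3.39892776e-04]
(((648.1165161132812, -244.3939971923828), (54.83932876586914, 109.3957748413086), 84.6639404296875), array([254.05, 167.8 ]), array([ 647.4, -244.3]), 148, array([253.9, 164.6])) [2.43489665 2.56924645]
(((647.90966796875, -244.08897399902344), (55.96282958984375, 109.31270599365234), 83.96378326416016), array([254.05, 167.8 ]), array([ 647.4, -244.3]), 148, array([253.8, 164.5])) [2.43489665 2.56924645]
```

View pics/w8.png

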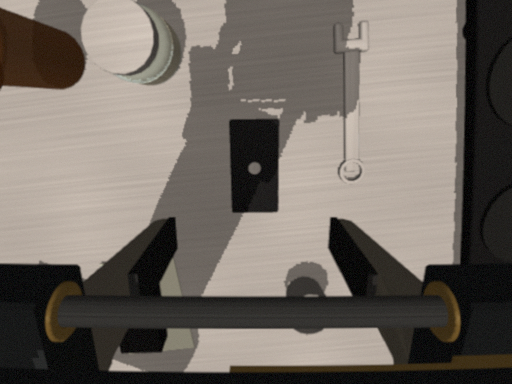

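Call:
carry_out:
  plan:
    - [0,-2.3,-50,0,0,0.005]
    - [0,0,-50,0,0,0]
    - [0,0,-50,0,0,0]
    - [0,0,-30,0,0,0]
    - [0,0,-6,0,0,0]

```text
time_s: 13.15
ee_pos: [0.6436, -0.2431, 0.025]
orientation: [-0.001, 0.999, -0.05, -0.002]
wrist_force: [0.1, -0.7, -0.2]
gripper_width: 0.0921
```

Call:
carry_out:
  plan:
    - [0,0,0,0,0,0]
    - [0,0,0,0,0,0]
    - [0,0,0,0,0,0]
    - [0,0,0,0,0,0]
    - [0,0,0,0,0,0]

```text
time_s: 13.78
ee_pos: [0.6455, -0.2442, 0.0281]
orientation: [0.0, 0.999, -0.05, 0.0]
wrist_force: [-0.5, 0.3, 0.1]
gripper_width: 0.0918
```

Call:
carry_out:
  plan:
    - [0,0,0,0,0,0]
    - [0,0,0,0,0,0]
    - [0,0,0,0,0,0]
    - [0,0,0,0,0,0]
    - [0,0,0,0,0,0]
  fingers: 255

```text
time_s: 14.4
ee_pos: [0.6454, -0.2442, 0.0277]
orientation: [-0.0, 0.999, -0.05, -0.0]
wrist_force: [0.5, -0.3, -0.3]
gripper_width: 0.0555
```

Call:
carry_out:
  plan:
    - [0,0,15,0,0,0]
    - [0,0,30,0,0,0]
    - [0,0,30,0,0,0]
    - [0,0,25,0,0,0]
    - [0,0,0,0,0,0]

```text
time_s: 15.02
ee_pos: [0.6472, -0.2452, 0.1315]
orientation: [0.001, 0.999, -0.05, 0.003]
wrist_force: [0.8, -0.6, -0.7]
gripper_width: 0.0554
```

Call:
carry_out:
  plan:
    - [-42,30,0,0,0,0.008]
    - [-42,30,0,0,0,0.008]
    - [-42,30,0,0,0,0.008]
    - [-42,30,0,0,0,0.008]
    - [-42,30,0,0,0,0.008]

```text
time_s: 15.65
ee_pos: [0.4333, -0.0929, 0.1266]
orientation: [-0.0, 1.0, -0.03, -0.001]
wrist_force: [-0.2, 0.1, -0.9]
gripper_width: 0.0553
```

Call:
carry_out:
  plan:
    - [-42,28,-15,0,0,0.004]
    - [0,0,0,0,0,0]
    - [0,0,0,0,0,0]
    - [0,0,0,0,0,0]
    - [0,0,0,0,0,0]

```text
time_s: 16.27
ee_pos: [0.3945, -0.0669, 0.1134]
orientation: [0.0, 1.0, -0.028, 0.001]
wrist_force: [-0.3, 0.6, -1.6]
gripper_width: 0.0553
```

Call:
carry_out:
  plan:
    - [0,0,0,0,0,0]
    - [0,0,0,0,0,0]
    - [0,0,0,0,0,0]
    - [0,0,0,0,0,0]
    - [0,0,0,0,0,0]

```text
time_s: 16.9
ee_pos: [0.3934, -0.0662, 0.1128]
orientation: [-0.0, 1.0, -0.028, -0.0]
wrist_force: [-0.4, -0.3, -0.6]
gripper_width: 0.0558
```

```bash
python3 - <<'E'
from bench import *
from h import *
s=state();print(s["time_s"],s["ee_pos"],s["orientation"],s["wrist_force"])
c=camera("wrist"); cv2.imwrite(f"pics/w9.png",c["frame"]);np.savez("w9.npz",**c)
h=held(c,s,dz=-.0118);print(h[:4])
P=cloud(c).reshape(384,512,3);g=c["frame"].max(2);sl=(slice(145,280),slice(212,290));print(rplane(P[sl][g[sl]<60]))
p=padfine(c,(.4734,-.0727),.036,70);print(p,p[2]-h[2][:2])
try:
  print(sides(c,range(30,124,3),190,330,.036));print(sides(c,range(145,215,3),195,315,s["ee_pos"][2]-.0118))
except Exception as e: print(e)
E
```

```text
16.9 [ 0.39341516 -0.06618045  0.11277851] [-5.54530299e-06  9.99605251e-01 -2.80952229e-02 -1.76035088e-05] [-0.37873743 -0.31359353 -0.59840479]
(array([252.29774127, 236.08829569]), np.int32(487), array([395.48365448, -66.84174456, 100.97850894]), array([2.10237033, 0.54407063]))
(array([-0.00141691, -0.00014465,  0.10089183]), np.float64(0.0005536156289587258), 9742)
(((465.74578857421875, -70.47618103027344), (76.57093811035156, 122.10597229003906), 86.75640106201172), array([254.23,  95.25]), array([473.3, -72.6]), 408, array([252.8, 105.1])) [77.81634552 -5.75825544]
([(np.float32(-0.0563), array([487.03, -46.14], dtype=float32)), (np.float32(-0.0546), array([ 483.95, -100.38], dtype=float32))], 'ang', np.float32(-0.05545), 'N', np.float32(-19.077108), np.float32(-73.404434), 'mid', np.float32(-46.240772))
([(np.float32(-0.0511), array([432.5 , -41.35], dtype=float32)), (np.float32(-0.0587), array([428.06, -95.71], dtype=float32))], 'ang', np.float32(-0.054899998), 'N', np.float32(-17.555378), np.float32(-72.07712), 'mid', np.float32(-44.816246))
```

View pics/w9.png

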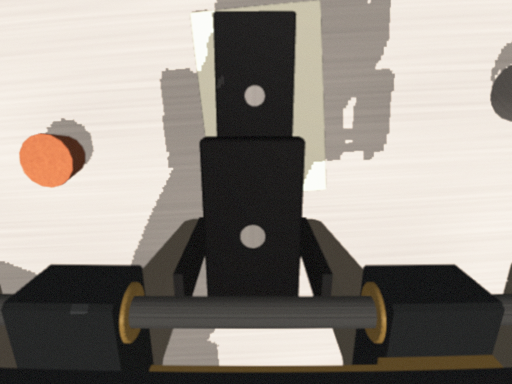

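The pile's screw is at (254,95) and the held pad's at (252,236). The shift is (77.8,-5.8) with no turn.

Call:
carry_out:
  plan:
    - [26,-2,0,0,0,0]
    - [26,-2,0,0,0,0]
    - [25.8,-1.8,0,0,0,0]
    - [0,0,-15,0,0,0]
    - [0,0,-15,0,0,0]

```text
time_s: 17.58
ee_pos: [0.4699, -0.0716, 0.0812]
orientation: [-0.0, 1.0, -0.028, -0.001]
wrist_force: [-0.4, 0.1, -2.0]
gripper_width: 0.0561
```

Call:
carry_out:
  plan:
    - [0,0,-10,0,0,0]
    - [0,0,0,0,0,0]
    - [0,0,0,0,0,0]
    - [0,0,0,0,0,0]
    - [0,0,0,0,0,0]

```text
time_s: 18.2
ee_pos: [0.4716, -0.0721, 0.0732]
orientation: [0.0, 1.0, -0.028, 0.0]
wrist_force: [0.3, -0.5, -1.5]
gripper_width: 0.0556
```

```bash
python3 - <<'E'
from bench import *
from h import *
s=state();print(s["time_s"],s["ee_pos"],s["orientation"],s["wrist_force"])
c=camera("wrist"); cv2.imwrite(f"pics/w10.png",c["frame"]);np.savez("w10.npz",**c)
p=held(c,s,dz=-.0118);print(p[:4])
print(p[2][:2]-[473.3,-72.6])
E
```

```text
18.2 [ 0.47156074 -0.07212357  0.07323185] [ 1.57602821e-04  9.99604938e-01 -2.81026346e-02  4.30499715e-04] [ 0.25917714 -0.50595041 -1.49003792]
(array([252.33402062, 236.0742268 ]), np.int32(485), array([473.63185185, -72.82011211,  61.43185396]), array([2.10697684, 0.57908066]))
[ 0.33185185 -0.22011211]
```

Call:
carry_out:
  plan:
    - [-0.4,0.2,-3,0,0,0]
    - [0,0,-3,0,0,0]
    - [0,0,-2.8,0,0,0]
    - [0,0,-0.5,0,0,0]
    - [0,0,0,0,0,0]

```text
time_s: 18.88
ee_pos: [0.4708, -0.0718, 0.0637]
orientation: [-0.0, 1.0, -0.028, -0.0]
wrist_force: [-3.3, 0.5, 4.5]
gripper_width: 0.0556
```

Call:
carry_out:
  plan:
    - [0,0,0,0,0,0]
    - [0,0,0,0,0,0]
    - [0,0,0,0,0,0]
    - [0,0,0,0,0,0]
    - [0,0,0,0,0,0]

```text
time_s: 19.5
ee_pos: [0.4708, -0.0718, 0.0637]
orientation: [-0.0, 1.0, -0.028, -0.0]
wrist_force: [-2.7, 1.2, 5.2]
gripper_width: 0.0554
```

Call:
carry_out:
  plan:
    - [0,0,0,0,0,0]
    - [0,0,0,0,0,0]
    - [0,0,0,0,0,0]
    - [0,0,0,0,0,0]
    - [0,0,0,0,0,0]
  fingers: 0

```text
time_s: 20.12
ee_pos: [0.4709, -0.0718, 0.0635]
orientation: [0.0, 1.0, -0.028, 0.0]
wrist_force: [-0.1, -0.1, 0.0]
gripper_width: 0.0919
```

```bash
python3 - <<'E'
from bench import *
from h import *
s=state();print(s["time_s"],s["ee_pos"],s["wrist_force"],s["gripper_width"])
for n in("wrist","scene","side"):
    c=camera(n); cv2.imwrite(f"pics/{n}11.png",c["frame"]);np.savez(f"{n}11.npz",**c)
    if n!="wrist":
        f=c["frame"];u,v=proj(c,[.4736,-.0728,.03])[0].astype(int)
        cv2.imwrite(f"pics/{n}11z.png",cv2.convertScaleAbs(cv2.resize(f[v-35:v+35,u-45:u+45],None,fx=8,fy=8,interpolation=cv2.INTER_CUBIC),alpha=2.5))
E
```

```text
20.125 [ 0.47086275 -0.07181681  0.06346492] [-0.12870723 -0.12909264  0.04208895] 0.09194840954829217
```

View pics/scene11z.png

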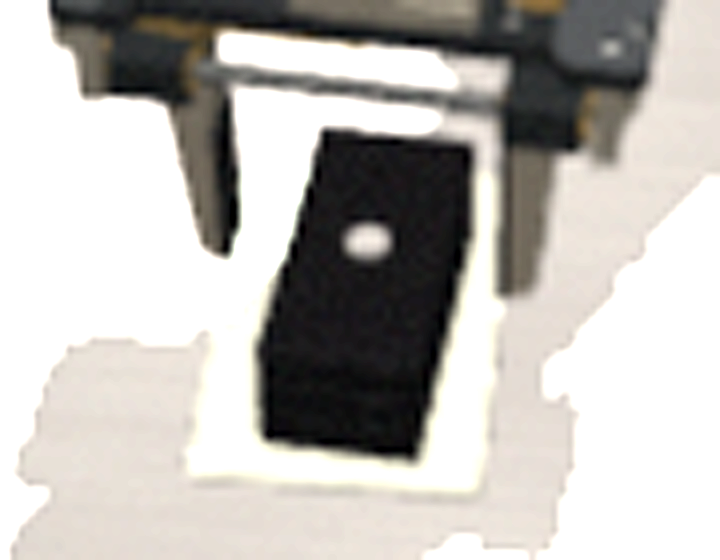

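View pics/side11z.png

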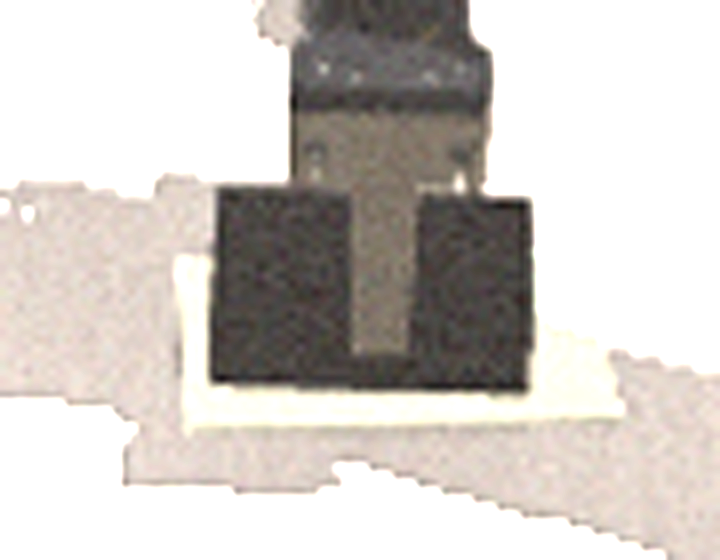

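View pics/wrist11.png

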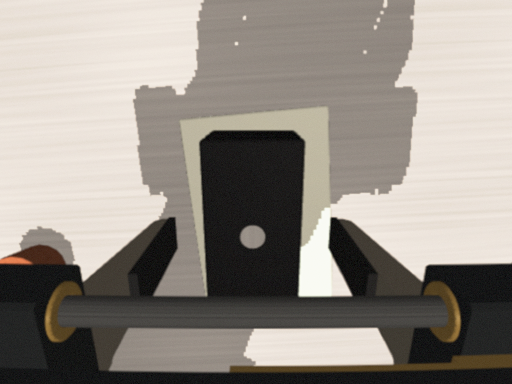

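The pile's edges are flush in both views. Next is the lid: I'm rising straight up, turning +2.11 so the jaws open across the bar (J6 ends near 0), and passing high over the pointer.

Call:
carry_out:
  plan:
    - [0,0,60,0,0,0]
    - [0,0,60,0,0,0]
    - [0,0,60,0,0,0.17]
    - [0,0,60,0,0,0.17]
    - [0,0,60,0,0,0.17]

```text
time_s: 20.9
ee_pos: [0.4705, -0.0716, 0.3656]
orientation: [0.0, 0.974, 0.228, 0.0]
wrist_force: [0.7, 0.5, 0.1]
gripper_width: 0.0917
```

Call:
carry_out:
  plan:
    - [7.7,34.3,0,0,0,0.16]
    - [7.7,34.3,0,0,0,0.16]
    - [7.7,34.3,0,0,0,0.16]
    - [7.7,34.3,0,0,0,0.16]
    - [7.7,34.3,0,0,0,0.16]

```text
time_s: 21.52
ee_pos: [0.5094, 0.1009, 0.3634]
orientation: [0.0, 0.808, 0.589, -0.0]
wrist_force: [0.9, 0.5, -0.4]
gripper_width: 0.092
```

Call:
carry_out:
  plan:
    - [7.7,34.3,0,0,0,0.16]
    - [7.7,34.3,0,0,0,0.16]
    - [7.7,34.3,0,0,0,0.16]
    - [7.7,34.3,0,0,0,0.16]
    - [7.7,34.3,0,0,0,0.16]

```text
time_s: 22.15
ee_pos: [0.548, 0.2724, 0.3633]
orientation: [-0.0, 0.515, 0.857, -0.0]
wrist_force: [0.0, -0.1, 0.8]
gripper_width: 0.092
```

Call:
carry_out:
  plan:
    - [0,0,0,0,0,0]
    - [0,0,0,0,0,0]
    - [0,0,0,0,0,0]
    - [0,0,0,0,0,0]
    - [0,0,0,0,0,0]

```text
time_s: 22.78
ee_pos: [0.5479, 0.2707, 0.3636]
orientation: [0.0, 0.518, 0.855, 0.0]
wrist_force: [0.3, -0.2, -0.3]
gripper_width: 0.0916
```

```bash
python3 - <<'E'
from bench import *
from h import *
s=state();print(s["time_s"],s["ee_pos"],s["orientation"],s["joint_positions"].round(3))
for n in("wrist","scene","side"):
    c=camera(n); cv2.imwrite(f"pics/{n}12.png",c["frame"]);np.savez(f"{n}12.npz",**c)
    if n!="wrist":
        f=c["frame"];u,v=proj(c,[.4736,-.0728,.03])[0].astype(int)
        cv2.imwrite(f"pics/{n}12z.png",cv2.convertScaleAbs(cv2.resize(f[v-35:v+35,u-45:u+45],None,fx=8,fy=8,interpolation=cv2.INTER_CUBIC),alpha=2.5))
E
```

```text
22.775 [0.54789765 0.27071519 0.3636459 ] [8.69792814e-05 5.17873369e-01 8.55457284e-01 3.97020236e-05] [ 0.261  0.204  1.298 -0.     1.639 -0.221]
```

View pics/wrist12.png

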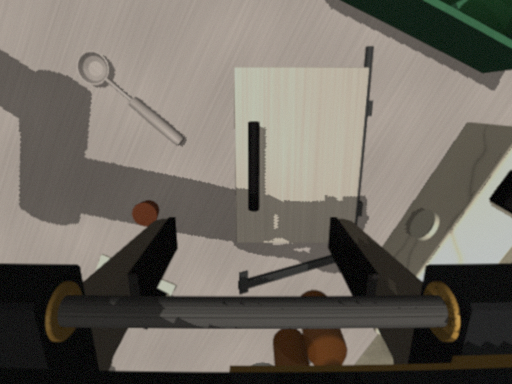

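View pics/scene12.png

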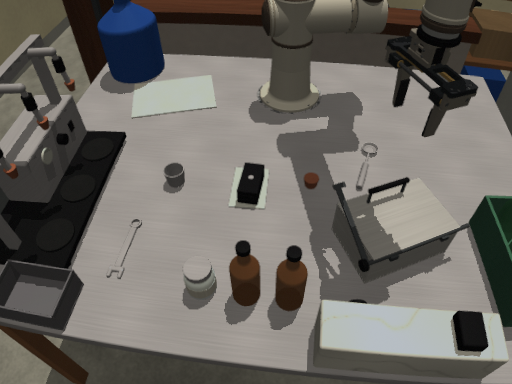

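View pics/side12z.png

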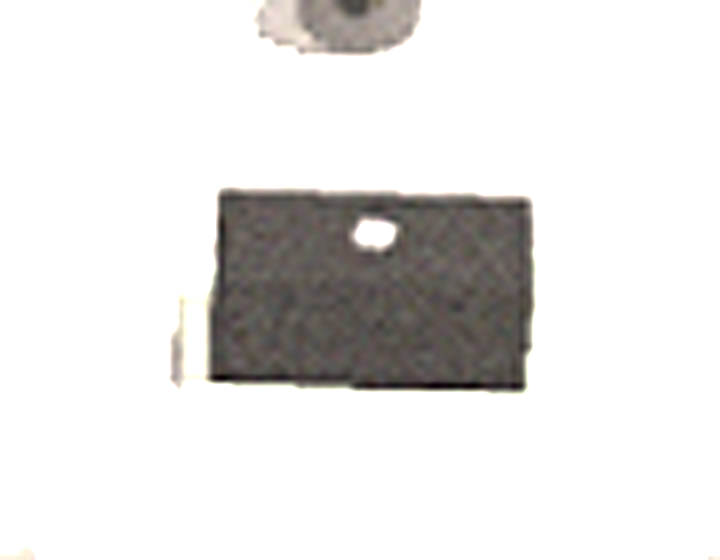

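```bash
python3 - <<'E'
from bench import *
from h import *
s=state()
c=dict(np.load("wrist12.npz"));g=c["frame"].max(2)
m=np.zeros_like(g);m[112:222,238:270]=(g[112:222,238:270]<50)
cs,_=cv2.findContours(m,cv2.RETR_EXTERNAL,cv2.CHAIN_APPROX_NONE);b=max(cs,key=cv2.contourArea)
W=onplane(c,b.reshape(-1,2),.148)[:,:2]*1000
r=cv2.minAreaRect(W.astype(np.float32));print(r,rel(s,r[0]))
# lid rect
P=cloud(c).reshape(384,512,3);z=P[...,2]
m=((abs(z-.106)<.004)&(g>60)).astype(np.uint8);m[:, :230]=0;m[:,375:]=0;m[245:]=0;m[:60]=0
L=P[m>0][:,:2]*1000;r=cv2.minAreaRect(L.astype(np.float32));print(len(L),r)
# pointer fit (scene, still)
for n in("scene12","side12","scene0","side0"):
    c=dict(np.load(n+".npz"));P=cloud(c);f=c["frame"].max(2).ravel()
    psi=np.deg2rad(27.8);X=np.array([np.cos(psi),np.sin(psi)]);Y=np.array([-X[1],X[0]])
    H=np.array([.601,.2992])+.085*X
    q=P[:,:2]-H; bx=q@X; by=q@Y
    k=(f<100)&(abs(by+.138)<.012)&(bx<-.03)&(bx>-.17)&(P[:,2]>.105)&(P[:,2]<.25)
    A=bx[k];Z=P[k,2]-.1
    for _ in range(5):
        co=np.polyfit(A,Z,1);rr=Z-np.polyval(co,A);w=abs(rr)<2*rr.std();A,Z=A[w],Z[w]
    print(n,k.sum(),"angle",-np.arctan(co[0]),"z at hinge",co[1],rr.std(), by[k].mean())
E
```

```text
((549.0941162109375, 270.3599853515625), (11.30204963684082, 108.57903289794922), 27.42588233947754) [-1.16480453  0.77385598]
20795 ((603.9942626953125, 303.980224609375), (178.91165161132812, 248.4131317138672), 27.567264556884766)
scene12 425 angle 0.4749528088458563 z at hinge 0.005779874697145027 0.001184665880012948 -0.13936771317230656
side12 358 angle 0.4762996617914376 z at hinge 0.006469533503337742 0.001189706967366257 -0.13666522199256573
scene0 400 angle 0.4725327170760572 z at hinge 0.0060606239565422874 0.0012492411265912922 -0.13975524194394381
side0 360 angle 0.47339653220917577 z at hinge 0.007015180508176353 0.0011897690177846074 -0.13667403175860302
```

The wrist view shows the bar at (253,122–210), within 1 mm of the jaw centre. The pointer angle is about 0.475 rad in both views. I'm descending.

Call:
carry_out:
  plan:
    - [0,0,-50,0,0,0]
    - [0,0,-50,0,0,0]
    - [0,0,-50,0,0,0]
    - [0,0,-45,0,0,0]
    - [0,0,-20.5,0,0,0]

```text
time_s: 23.55
ee_pos: [0.5462, 0.2708, 0.145]
orientation: [-0.002, 0.517, 0.856, -0.002]
wrist_force: [0.1, 0.4, 0.7]
gripper_width: 0.092
```

Call:
carry_out:
  plan:
    - [0,0,0,0,0,0]
    - [0,0,0,0,0,0]
    - [0,0,0,0,0,0]
    - [0,0,0,0,0,0]
    - [0,0,0,0,0,0]

```text
time_s: 24.18
ee_pos: [0.5481, 0.2713, 0.1485]
orientation: [0.0, 0.517, 0.856, 0.0]
wrist_force: [0.5, 0.1, 0.4]
gripper_width: 0.0922
```

Call:
carry_out:
  plan:
    - [0,0,0,0,0,0]
    - [0,0,0,0,0,0]
    - [0,0,0,0,0,0]
    - [0,0,0,0,0,0]
    - [0,0,0,0,0,0]
  fingers: 255

```text
time_s: 24.8
ee_pos: [0.5479, 0.2712, 0.148]
orientation: [-0.0, 0.517, 0.856, -0.0]
wrist_force: [-1.1, 0.1, -1.0]
gripper_width: 0.0443
```

Call:
carry_out:
  plan:
    - [0,0,0,0,0,0]
    - [0,0,0,0,0,0]
    - [0,0,0,0,0,0]
    - [0,0,0,0,0,0]
    - [0,0,0,0,0,0]

```text
time_s: 25.42
ee_pos: [0.5487, 0.2717, 0.1481]
orientation: [0.001, 0.518, 0.856, 0.001]
wrist_force: [4.9, 2.6, -4.2]
gripper_width: 0.0131
```

The bar is gripped, with the opening at 13–14 mm. I'm lifting along the lid's arc to about 0.475 rad, tilting the tool by half the angle.

Call:
carry_out:
  plan:
    - [2.2,1.1,6.8,-0.011,0.021,0]
    - [2.2,1.2,6.8,-0.011,0.021,0]
    - [2.8,1.4,6.5,-0.011,0.021,0]
    - [2.8,1.5,6.5,-0.011,0.021,0]
    - [3.3,1.7,6.2,-0.011,0.021,0]

```text
time_s: 26.05
ee_pos: [0.5603, 0.2777, 0.1776]
orientation: [-0.032, 0.517, 0.854, -0.052]
wrist_force: [5.3, 0.9, -13.7]
gripper_width: 0.0127
```

```bash
cat >> h.py <<'E'
def lidang(c,h=.1):
    P=cloud(c);f=c["frame"].max(2).ravel().astype(int)
    psi=np.deg2rad(27.7);X=np.array([np.cos(psi),np.sin(psi)]);Y=np.array([-X[1],X[0]])
    H=np.array([.601,.2992])+.085*X
    q=P[:,:2]-H; bx=q@X; by=q@Y; out=[]
    for nm,k in (("lid",(f>70)&(abs(by)<.115)&(bx<-.02)&(bx>-.175)&(P[:,2]>.101)&(P[:,2]<.22)),
                 ("ptr",(f<110)&(abs(by+.138)<.012)&(bx<-.03)&(bx>-.17)&(P[:,2]>.105)&(P[:,2]<.25))):
        A=bx[k];Z=P[k,2]-h
        if len(A)<30: out.append((nm,len(A)));continue
        for _ in range(12):
            co=np.polyfit(A,Z,1);rr=Z-np.polyval(co,A);w=abs(rr)<max(2*rr.std(),.0015);A,Z=A[w],Z[w]
        out.append((nm,len(A),"ang",round(-np.arctan(co[0]),4),"off",round(co[1]*np.cos(np.arctan(co[0])),4),round(rr.std(),4)))
    return out
E
python3 - <<'E'
from bench import *
from h import *
s=state();print(s["time_s"],s["ee_pos"],s["wrist_force"],s["wrist_torque"],s["gripper_width"])
for n in("scene","side"):
    c=camera(n);cv2.imwrite(f"pics/{n}13.png",c["frame"]);print(n,lidang(c))
E
```

```text
26.05 [0.56027581 0.2776892  0.17764912] [  5.31989566   0.88190163 -13.67925809] [ 0.16263757 -0.91090993  0.01566298] 0.01269233078500769
scene [('lid', 3930, 'ang', np.float64(0.2126), 'off', np.float64(0.0057), np.float64(0.001)), ('ptr', 348, 'ang', np.float64(0.4787), 'off', np.float64(0.0048), np.float64(0.0012))]
side [('lid', 5222, 'ang', np.float64(0.2149), 'off', np.float64(0.0064), np.float64(0.0008)), ('ptr', 90, 'ang', np.float64(0.4747), 'off', np.float64(0.0062), np.float64(0.001))]
```

View pics/side13.png

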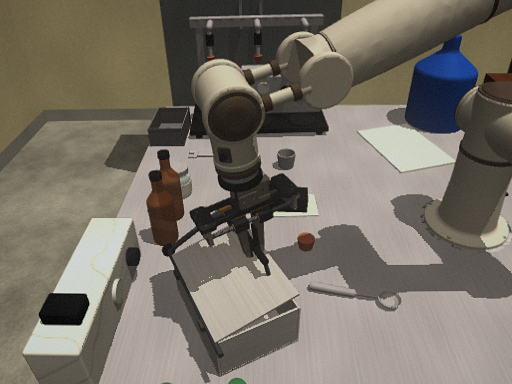

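The lid is at 0.213 rad and follows well. Second half of the lift.

Call:
carry_out:
  plan:
    - [3.3,1.8,6.2,-0.011,0.021,0]
    - [3.8,2,5.8,-0.011,0.021,0]
    - [3.8,2,5.8,-0.011,0.021,0]
    - [4.3,2.2,5.3,-0.011,0.021,0]
    - [4.3,2.3,5.4,-0.011,0.021,0]

```text
time_s: 26.78
ee_pos: [0.5787, 0.2874, 0.2063]
orientation: [-0.063, 0.514, 0.849, -0.104]
wrist_force: [-0.8, -1.7, -11.8]
gripper_width: 0.013
```

Call:
carry_out:
  plan:
    - [0,0,0,0,0,0]
    - [0,0,0,0,0,0]
    - [0,0,0,0,0,0]
    - [0,0,0,0,0,0]
    - [0,0,0,0,0,0]

```text
time_s: 27.4
ee_pos: [0.5808, 0.2884, 0.2089]
orientation: [-0.061, 0.514, 0.85, -0.101]
wrist_force: [1.7, -1.2, -15.0]
gripper_width: 0.0129
```

```bash
python3 - <<'E'
from bench import *
from h import *
s=state();print(s["time_s"],s["ee_pos"],s["wrist_force"],s["wrist_torque"],s["gripper_width"],s["joint_positions"].round(2))
for n in("scene","side","wrist"):
    c=camera(n);cv2.imwrite(f"pics/{n}14.png",c["frame"]);np.savez(n+"14.npz",**c);print(n,lidang(c))
E
```

```text
27.4 [0.58077601 0.28840764 0.20894223] [  1.6557463   -1.23365582 -14.96513039] [-0.03013196 -0.79241345  0.03904286] 0.01286712453648567 [ 0.3   0.55  1.17 -0.04  1.65 -0.19]
scene [('lid', 3949, 'ang', np.float64(0.4583), 'off', np.float64(0.0057), np.float64(0.0011)), ('ptr', 367, 'ang', np.float64(0.4771), 'off', np.float64(0.0049), np.float64(0.0013))]
side [('lid', 5115, 'ang', np.float64(0.4586), 'off', np.float64(0.0065), np.float64(0.0009)), ('ptr', 107, 'ang', np.float64(0.469), 'off', np.float64(0.0068), np.float64(0.0013))]
wrist [('lid', 40951, 'ang', np.float64(0.4584), 'off', np.float64(0.0059), np.float64(0.0006)), ('ptr', 1)]
```

View pics/scene14.png

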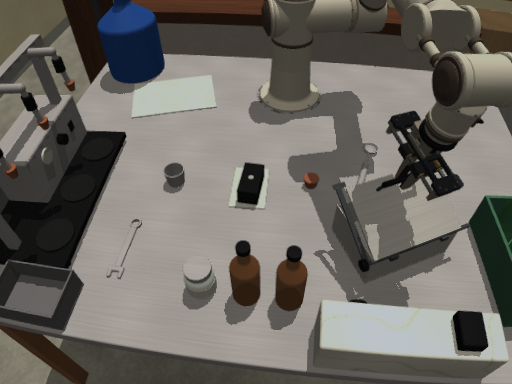

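View pics/wrist14.png

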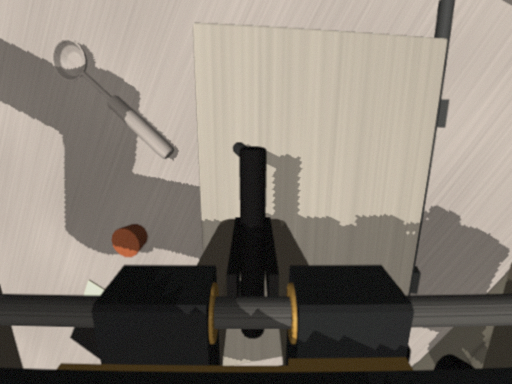

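The lid is at 0.4585 and the pointer at about 0.475. As a cross-check I'll get the pointer angle by casting rays onto its own plane.

```bash
python3 - <<'E'
from h import *
psi=np.deg2rad(27.7);X=np.array([np.cos(psi),np.sin(psi),0]);Y=np.array([-X[1],X[0],0])
H=np.r_[np.array([.601,.2992])+.085*X[:2],.1]
for n in("scene12","side12","scene0","side0","scene14"):
    c=dict(np.load(n+".npz"));f=c["frame"].max(2)
    v,u=np.mgrid[:384,:512];px=np.c_[u.ravel(),v.ravel()]
    s=slopes(c,px);d=np.c_[s,np.ones(len(s))]@c["R"];o=-c["R"].T@c["t"]
    k=((-.138-(o-H)@Y)/(d@Y)); W=o+d*k[:,None]-H
    bx=W@X;bz=W[:,2]
    dep=cloud(c)-H
    t0=.475
    for _ in range(3):
        l=-bx*np.cos(t0)+bz*np.sin(t0); w=bx*np.sin(t0)+bz*np.cos(t0)
        m=(l>.03)&(l<.172)&(abs(w)<.014)&(f.ravel()<100)&(abs(dep@Y+.138)<.02)
        # per-bin centre between edges
        B=np.arange(.03,.172,.004);cl=[];cw=[]
        for b in B:
            q=m&(l>=b)&(l<b+.004)
            if q.sum()>4: cl.append(b+.002);cw.append((w[q].min()+w[q].max())/2)
        cl=np.array(cl);cw=np.array(cw);co=np.polyfit(cl,cw,1);r=cw-np.polyval(co,cl);g=abs(r)<2*r.std();co=np.polyfit(cl[g],cw[g],1)
        t0=t0+np.arctan(co[0])
    print(n,len(cl),"angle",round(t0,4),"offset at hinge mm",co[1]*1000, "through-hinge angle",round(t0+np.arctan(co[1]/.14),4))
E
```

```text
scene12 35 angle 0.4762 offset at hinge mm 0.33796790984150166 through-hinge angle 0.4787
side12 36 angle 0.4675 offset at hinge mm 4.820113582895679 through-hinge angle 0.502
scene0 35 angle 0.4783 offset at hinge mm 0.035662380153673914 through-hinge angle 0.4786
side0 36 angle 0.4715 offset at hinge mm 4.491365606550742 through-hinge angle 0.5036
scene14 35 angle 0.4669 offset at hinge mm 0.30417641057462497 through-hinge angle 0.469
```

Both methods give a pointer angle of about 0.475. Small correction of +0.016 rad.

Call:
carry_out:
  plan:
    - [0.8,0.4,0.9,0,0,0]
    - [0.8,0.4,0.9,0,0,0]
    - [0,0,0,0,0,0]
    - [0,0,0,0,0,0]
    - [0,0,0,0,0,0]

```text
time_s: 28.18
ee_pos: [0.5825, 0.2893, 0.2111]
orientation: [-0.061, 0.514, 0.85, -0.101]
wrist_force: [4.7, -0.4, -16.8]
gripper_width: 0.013
```

Call:
carry_out:
  plan:
    - [0,0,0,0,0,0]
    - [0,0,0,0,0,0]
    - [0,0,0,0,0,0]
    - [0,0,0,0,0,0]
    - [0,0,0,0,0,0]

```text
time_s: 28.8
ee_pos: [0.5824, 0.2893, 0.2109]
orientation: [-0.061, 0.514, 0.85, -0.101]
wrist_force: [5.3, 0.5, -17.3]
gripper_width: 0.013
```

```bash
python3 - <<'E'
from bench import *
from h import *
s=state();print(s["time_s"],s["ee_pos"],s["wrist_force"],s["wrist_torque"],s["gripper_width"],abs(s["dq"]).max())
for n in("scene","side","wrist"):
    c=camera(n);cv2.imwrite(f"pics/{n}15.png",c["frame"]);np.savez(n+"15.npz",**c);print(n,lidang(c))
    if n!="wrist":
        f=c["frame"];u,v=proj(c,[.4736,-.0728,.03])[0].astype(int)
        cv2.imwrite(f"pics/{n}15z.png",cv2.convertScaleAbs(cv2.resize(f[v-35:v+35,u-45:u+45],None,fx=8,fy=8,interpolation=cv2.INTER_CUBIC),alpha=2))
E
```

```text
28.8 [0.58237703 0.2892618  0.21093759] [  5.27894988   0.53099245 -17.26489782] [ 0.35324023 -1.52403458  0.08845998] 0.013003930826363828 0.001471712731800719
scene [('lid', 3860, 'ang', np.float64(0.476), 'off', np.float64(0.0056), np.float64(0.0011)), ('ptr', 349, 'ang', np.float64(0.4693), 'off', np.float64(0.0059), np.float64(0.0012))]
side [('lid', 5144, 'ang', np.float64(0.4752), 'off', np.float64(0.0066), np.float64(0.0009)), ('ptr', 95, 'ang', np.float64(0.4489), 'off', np.float64(0.0082), np.float64(0.0013))]
wrist [('lid', 40302, 'ang', np.float64(0.4748), 'off', np.float64(0.0059), np.float64(0.0006)), ('ptr', 27)]
```

View pics/side15.png

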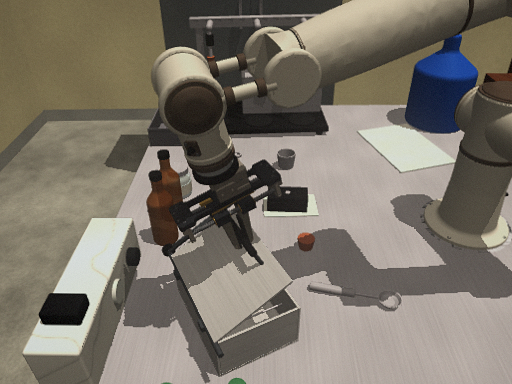

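View pics/scene15z.png

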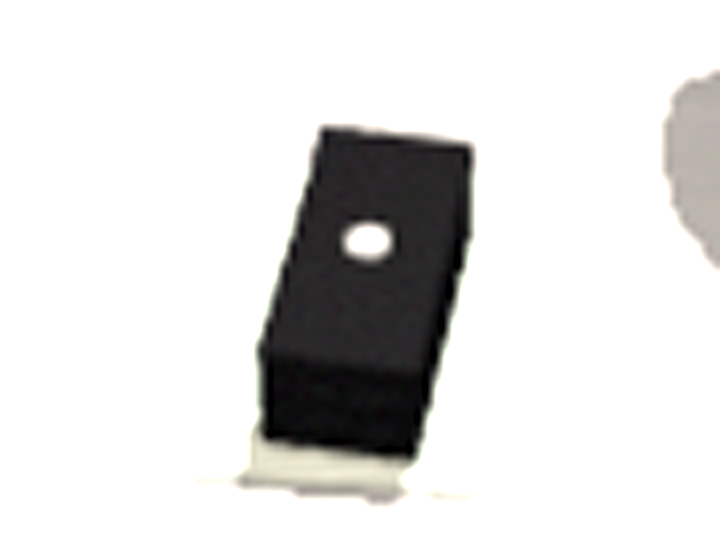

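```bash
python3 - <<'E'
from h import *
a=np.load("scene12.npz")["frame"];b=np.load("scene15.npz")["frame"]
cv2.imwrite("pics/cmp.png",np.hstack([cv2.resize(x[170:280,325:415],None,fx=4.2,fy=4.8,interpolation=cv2.INTER_CUBIC) for x in(a,b)]))
for x in(a,b):
    g=x.max(2);k=np.zeros_like(g);k[178:262,332:366]=g[178:262,332:366]<75
    n,l,st,ce=cv2.connectedComponentsWithStats(k);i=1+st[1:,4].argmax();print(st[i],ce[i].round(2))
E
```

```text
[ 332  183   34   79 1288] [347.12 229.31]
[ 332  183   34   79 1359] [347.48 227.82]
```

View pics/cmp.png

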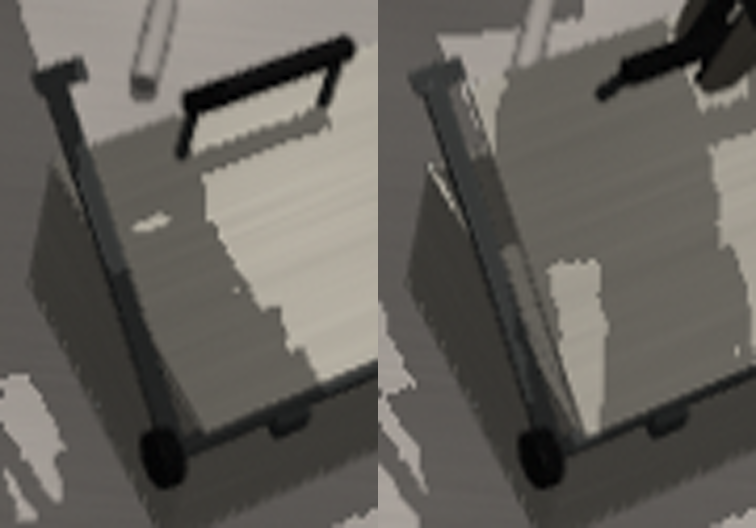

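The pointer hasn't moved: its tip and crossbar sit at the same pixels before and after. The lid's edge runs parallel to it, so I'm handing in.

```bash
python3 - <<'E'
from bench import *
print(job_done())
E
```

```text
the job is handed in; nothing more can be done
None
```

I stacked the two loose pads on the one on the board and let go. I then lifted the lid by its bar to the pointer's angle, and the gripper was still holding it when I handed in at about 29 s.

- **Pile:** The last scene and side pictures show the three pads with no visible step between edges. I read this by eye from zoomed pictures, so an offset of up to about half a millimetre could be missed.
- **Lid:** Plane fits from all three cameras gave 0.475–0.476 rad. The gripper opening was 13 mm on the bar and the arm was at rest.
- **Pointer:** My angle for it is about 0.475 rad. Unobstructed depth readings gave 0.473–0.476, and rays cast onto its own plane gave 0.468–0.478.
    - With the arm in the way, the final pointer readings were lower: 0.469 from the scene camera and 0.449 from the side camera. I set these aside because the arm and shadows hid or darkened part of the strip.
    - A before-and-after picture shows its tip and crossbar in the same place.
- **Other checks:**
    - My first measurement of the bottom pad was about 2.5 mm off because the arm was still settling. I re-measured at rest before placing anything.
    - The wrist force at the last reading was about 18 N.
    - In the last pictures nothing else on the bench looked out of place.

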